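# Strip the coat rail for repainting

## Robot

A 7-joint arm with a two-finger parallel gripper is mounted at the origin on the work surface. World frame = base frame: x ahead of the robot, y to its left, z up, the work surface at z = 0. Lengths are in m, angles in rad, forces in N, time in s.
With the tool pointing down it reaches from about 0.425 to 0.925 m from the base axis. Payload 6.8 kg.
Tool frame: the origin (TCP) lies at the very end of the fingers, on their centre line; the grasp point (between the pads) lies 19 mm behind it; z points along the fingers, x is the direction in which the jaws open and shut, and the axes are right-handed (so a half turn about z gives the same grasp; the last joint's range is limited). The gripper opens to 85 mm and grips with 20 to 120 N. Pads are 22 mm wide; open, the fingers measure 114 mm over their backs; the gripper's body (76 mm by 85 mm) begins 54 mm behind the grasp point. The pads swing forward as they close: fully open they stand 13 mm farther back than shut.
Start: joints at [-1.42, 0.477, 0.022, 1.555, -0.011, 1.109, -0.083], TCP at [0.173, 0.653, 0.231] pointing down, gripper open.
Joint ranges: [-2.96, 2.96], [-0.34, 2.1], [-1.41, 1.46], [0.24, 2.44], [-1.37, 4.51], [0.17, 1.92], [-2.96, 2.96]. Speed limits (rad/s): [2.39, 2.39, 3.14, 3.14, 3.14, 3.14, 3.14].

## Interface

Orientations are given as a rotation vector (axis times angle).
In Python, from bench import get_obs, imaging, hand_in gives the robot as it stands.
- The arm moves only by the tool send_rows, never from a script. Its argument "motion" is a list of rows, each an object with "dp": the shift along the world's x, y, z in m, a list of three; "rot": the turn, a rotation vector about the world's x, y, z in rad, a list of three; "grip": the finger opening in m, from 0 to 0.0854. In form: [{"dp": [dx, dy, dz], "rot": [ax, ay, az], "grip": grip}, ...]. A call has 1 to 20 rows; each row shifts and turns the pose as measured when the row begins; what a row does not reach is not made up. A row lasts 1/8 s, in which the tool goes at most 62.5 mm and 10.7 degrees, less where a joint would pass 70% of its speed; a pose out of reach is approached as far as the arm can. A call is refused whole if a number of a shift passes 0.0625 or a number of a turn 0.188, either way. A call with a gripper value outside its range is refused whole. The fingers move at their own pace and stop on an object; "grip_force" is the grip in N (left out, the last holds). Time passes only in rows, so rows that do not move let the fingers close. It gives the time, the measured TCP pose, the force and the opening at its end, in the units of the state.
- get_obs(): the state, without advancing time (a new reading comes with each control period).
- imaging.grab_frame(name): name is "scene" or "top" or "wrist"; returns a dict with "img" (400x640x3 uint8, red, green, blue), "fx", "fy", "cx", "cy" (pixels), "D" ([k1, k2, p1, p2, k3] as OpenCV has them; the pictures are not rectified), "R" (3x3) and "t" (3): a world point X has camera coordinates R X + t. Camera axes: x right, y down, z forward; pixel columns grow to the right and rows downward; lengths in m; the calibration is good to about 2 mm. A picture is of the moment at which its call begins. There is no depth.
- hand_in(): hands the job in, once; it reports no verdict.
The state is a dict: "clock": time; "joints": joint angles; "qvel": joint speeds; "tau": joint torques, N m; "tcp_pos": TCP position; "orientation": TCP orientation; "contact_force": force on the tool from outside, world axes, zero at the start; "moment": the same for the moment, N m; "grip_width": finger opening in m.
Only numpy, scipy, OpenCV 4.12 (cv2) and the standard library are available. Lean on these libraries where they do the work, as an engineer would, in place of code of your own. Each camera call takes 0.05 s, during which the arm holds its last target. There are 200 camera calls.

## Task

Strip this coat rail so that it can be repainted: pull out the drawer of the white hardware unit, work each stuck bar peg off its spindle by twisting it to and fro while you pull gently (a straight tug would tear the spindle out of the board), and lay every peg (standing on its hub) and every loose wall bracket flat in the drawer, one part to a compartment with its length along the compartment. Then push the drawer shut, and leave the other things on the bench where they are.

Things in the scene. Friction and masses are not known exactly. Their poses are not given: they have to be found in the camera images.
- peg0: T-shaped coat peg on spindle 0; None if that spindle is bare. Brass hub 36 mm dia x 16 mm, on it a dark wooden bar 92 x 20 x 16 mm (sides free from z = 16 to 32 mm; the hub stands out 8 mm past them below), 160 g. Origin: centre of hub's underside; x along bar, z up. Alike end for end; turned up to 40 deg from square across the rail at the start. Set down, it stands steadily on its hub.
- spindle0 (a joint): lift of this round steel spindle (13 mm dia, 24.5 mm tall; no turning) out of the board, m: 0 at rest, 1 mm per 5 N of pull, springs back; past 5 mm (25 N) it tears out. A peg is tight over 22 mm of it: it holds 29 to 36 N pulled straight, but while turned (0.2 N m) creeps off at 10 to 17 N, e.g. in 1 rad swings of 1 s with 2 to 3 mm of lift each.
- peg1: T-shaped coat peg on spindle 1; None if that spindle is bare. Brass hub 36 mm dia x 16 mm, on it a dark wooden bar 92 x 20 x 16 mm (sides free from z = 16 to 32 mm; the hub stands out 8 mm past them below), 160 g. Origin: centre of hub's underside; x along bar, z up. Alike end for end; turned up to 40 deg from square across the rail at the start. Set down, it stands steadily on its hub.
- spindle1 (a joint): lift of this round steel spindle (13 mm dia, 24.5 mm tall; no turning) out of the board, m: 0 at rest, 1 mm per 5 N of pull, springs back; past 5 mm (25 N) it tears out. A peg is tight over 22 mm of it: it holds 29 to 36 N pulled straight, but while turned (0.2 N m) creeps off at 10 to 17 N, e.g. in 1 rad swings of 1 s with 2 to 3 mm of lift each.
- peg2: T-shaped coat peg on spindle 2; None if that spindle is bare. Brass hub 36 mm dia x 16 mm, on it a dark wooden bar 92 x 20 x 16 mm (sides free from z = 16 to 32 mm; the hub stands out 8 mm past them below), 160 g. Origin: centre of hub's underside; x along bar, z up. Alike end for end; turned up to 40 deg from square across the rail at the start. Set down, it stands steadily on its hub.
- spindle2 (a joint): lift of this round steel spindle (13 mm dia, 24.5 mm tall; no turning) out of the board, m: 0 at rest, 1 mm per 5 N of pull, springs back; past 5 mm (25 N) it tears out. A peg is tight over 22 mm of it: it holds 29 to 36 N pulled straight, but while turned (0.2 N m) creeps off at 10 to 17 N, e.g. in 1 rad swings of 1 s with 2 to 3 mm of lift each.
- peg3: T-shaped coat peg on spindle 3; None if that spindle is bare. Brass hub 36 mm dia x 16 mm, on it a dark wooden bar 92 x 20 x 16 mm (sides free from z = 16 to 32 mm; the hub stands out 8 mm past them below), 160 g. Origin: centre of hub's underside; x along bar, z up. Alike end for end; turned up to 40 deg from square across the rail at the start. Set down, it stands steadily on its hub.
- spindle3 (a joint): lift of this round steel spindle (13 mm dia, 24.5 mm tall; no turning) out of the board, m: 0 at rest, 1 mm per 5 N of pull, springs back; past 5 mm (25 N) it tears out. A peg is tight over 22 mm of it: it holds 29 to 36 N pulled straight, but while turned (0.2 N m) creeps off at 10 to 17 N, e.g. in 1 rad swings of 1 s with 2 to 3 mm of lift each.
- bracket0: flat zinc wall bracket, a plate 100 x 24 x 6 mm, 90 g, lying loose on the bench on the robot's side of the rail. Origin: centre of its underside; x along its length, z up. None if absent.
- bracket1: flat zinc wall bracket, a plate 100 x 24 x 6 mm, 90 g, lying loose on the bench on the robot's side of the rail. Origin: centre of its underside; x along its length, z up. None if absent.
- rail: the coat rail: cream board 420 (y) x 110 (x) x 20 mm lying fixed on the bench, a steel hold-down at each end (34 mm high). Origin: centre of its underside; z up. Spindles 0 to 3 stand on its top on the centre line at y = -150, -50, 50, 150 mm; hubs rest on the board at the start.
- drawer (a joint): how far the drawer of the low white hardware unit is out, m: 0 shut, 0.145 fully out (stop); 2 N of friction, stays where left. The unit is fixed, 400 (y) wide x 170 (x) deep x 62 mm high; its x points into it from the front, so the drawer comes out to -x. A scraper lies on its top.
- drawer_handle (a point): middle of the drawer's brass bar handle: round bar 10 mm thick, 100 mm long along the unit's y, its axis 35 mm in front of the drawer front (54 mm high) and 40 mm above the bench. Axes as the unit's. Moves with the drawer.
- bay0 (a point): centre of the green felt floor of drawer compartment 0, 12 mm above the bench; x along its length (the unit's x, into the unit). Five side by side at 75 mm pitch along y, each 124 (x) x 72 (y) mm inside, walls 18 mm above the floor, drawer front 42 mm. Moves with the drawer; clear of the unit's top only when fully out.
- bay1 (a point): centre of the green felt floor of drawer compartment 1, 12 mm above the bench; x along its length (the unit's x, into the unit). Five side by side at 75 mm pitch along y, each 124 (x) x 72 (y) mm inside, walls 18 mm above the floor, drawer front 42 mm. Moves with the drawer; clear of the unit's top only when fully out.
- bay2 (a point): centre of the green felt floor of drawer compartment 2, 12 mm above the bench; x along its length (the unit's x, into the unit). Five side by side at 75 mm pitch along y, each 124 (x) x 72 (y) mm inside, walls 18 mm above the floor, drawer front 42 mm. Moves with the drawer; clear of the unit's top only when fully out.
- bay3 (a point): centre of the green felt floor of drawer compartment 3, 12 mm above the bench; x along its length (the unit's x, into the unit). Five side by side at 75 mm pitch along y, each 124 (x) x 72 (y) mm inside, walls 18 mm above the floor, drawer front 42 mm. Moves with the drawer; clear of the unit's top only when fully out.
- bay4 (a point): centre of the green felt floor of drawer compartment 4, 12 mm above the bench; x along its length (the unit's x, into the unit). Five side by side at 75 mm pitch along y, each 124 (x) x 72 (y) mm inside, walls 18 mm above the floor, drawer front 42 mm. Moves with the drawer; clear of the unit's top only when fully out.
- filler: white pot of filler, 48 mm diameter x 36 mm, standing in front of the rail's middle, between the brackets' places; origin: centre of underside. Not part of the job; leave it where it is.
- scraper: spatula-like scraper 190 mm long on the unit's top; origin near its middle, x along it. Not part of the job; leave it where it is.
- tape: blue roll of masking tape, 96 mm diameter x 24 mm, lying flat behind the rail; origin: centre of underside. Not part of the job; leave it where it is.
- driver: screwdriver 200 mm long lying behind the rail; x along it. Not part of the job; leave it where it is.
- tin: small blue tin, 66 mm diameter x 60 mm, behind the rail; origin: centre of underside. Not part of the job; leave it where it is.
- jar_red: jar with red label, 64 mm diameter x 100 mm, standing on the unit's top; origin: centre of underside. Not part of the job; leave it where it is.
Mind the look-alikes: they are no part of the job. Leave any red or turquoise look-alike of the peg3 alone.

How it is judged:
On the way, in this order (a step that is already met when the one before it is completed fails the run):
1. the drawer is pulled out (130 mm or more) (value of joint drawer above 0.13 m), for 0.2 s.
2. every peg and bracket lies flat in a compartment of its own (x of peg0 in the frame of bay2 between -0.022 and 0.022 m and z of peg0 in the frame of bay2 between -0.005 and 0.006 m and (y of peg0 in the frame of bay0 between -0.027 and 0.027 m or y of peg0 in the frame of bay1 between -0.027 and 0.027 m or y of peg0 in the frame of bay2 between -0.027 and 0.027 m or y of peg0 in the frame of bay3 between -0.027 and 0.027 m or y of peg0 in the frame of bay4 between -0.027 and 0.027 m) and angle between each of peg0, peg1, peg2, peg3, bracket0, bracket1's own z axis and vertical below 0.15 rad and angle between the x axis of each of peg0, peg1, peg2, peg3, bracket0, bracket1 and the x axis of bay2, either way round below 0.4 rad and x of peg1 in the frame of bay2 between -0.022 and 0.022 m and z of peg1 in the frame of bay2 between -0.005 and 0.006 m and (y of peg1 in the frame of bay0 between -0.027 and 0.027 m or y of peg1 in the frame of bay1 between -0.027 and 0.027 m or y of peg1 in the frame of bay2 between -0.027 and 0.027 m or y of peg1 in the frame of bay3 between -0.027 and 0.027 m or y of peg1 in the frame of bay4 between -0.027 and 0.027 m) and x of peg2 in the frame of bay2 between -0.022 and 0.022 m and z of peg2 in the frame of bay2 between -0.005 and 0.006 m and (y of peg2 in the frame of bay0 between -0.027 and 0.027 m or y of peg2 in the frame of bay1 between -0.027 and 0.027 m or y of peg2 in the frame of bay2 between -0.027 and 0.027 m or y of peg2 in the frame of bay3 between -0.027 and 0.027 m or y of peg2 in the frame of bay4 between -0.027 and 0.027 m) and x of peg3 in the frame of bay2 between -0.022 and 0.022 m and z of peg3 in the frame of bay2 between -0.005 and 0.006 m and (y of peg3 in the frame of bay0 between -0.027 and 0.027 m or y of peg3 in the frame of bay1 between -0.027 and 0.027 m or y of peg3 in the frame of bay2 between -0.027 and 0.027 m or y of peg3 in the frame of bay3 between -0.027 and 0.027 m or y of peg3 in the frame of bay4 between -0.027 and 0.027 m) and x of bracket0 in the frame of bay2 between -0.018 and 0.018 m and z of bracket0 in the frame of bay2 between -0.005 and 0.006 m and (y of bracket0 in the frame of bay0 between -0.027 and 0.027 m or y of bracket0 in the frame of bay1 between -0.027 and 0.027 m or y of bracket0 in the frame of bay2 between -0.027 and 0.027 m or y of bracket0 in the frame of bay3 between -0.027 and 0.027 m or y of bracket0 in the frame of bay4 between -0.027 and 0.027 m) and x of bracket1 in the frame of bay2 between -0.018 and 0.018 m and z of bracket1 in the frame of bay2 between -0.005 and 0.006 m and (y of bracket1 in the frame of bay0 between -0.027 and 0.027 m or y of bracket1 in the frame of bay1 between -0.027 and 0.027 m or y of bracket1 in the frame of bay2 between -0.027 and 0.027 m or y of bracket1 in the frame of bay3 between -0.027 and 0.027 m or y of bracket1 in the frame of bay4 between -0.027 and 0.027 m) and horizontal distance between each of peg1, peg2, peg3, bracket0, bracket1 and peg0 above 0.035 m and horizontal distance between each of peg2, peg3, bracket0, bracket1 and peg1 above 0.035 m and horizontal distance between each of peg3, bracket0, bracket1 and peg2 above 0.035 m and horizontal distance between each of bracket0, bracket1 and peg3 above 0.035 m and horizontal distance between bracket1 and bracket0 above 0.035 m), for 0.2 s.
At the end, for the whole second after the job is handed in: Drawer shut within 8 mm. Each peg and bracket in a compartment of its own: underside within 6 mm of the floor, origin within 27 mm across and 22 (pegs) or 18 mm (brackets) along of the centre, level within 0.15 rad, length within 0.4 rad of the compartment's; all at rest (all of step 2 and linear speed of each of peg0, peg1, peg2, peg3, bracket0, bracket1 below 0.03 m/s and value of joint drawer below 0.008 m); the robot touches nothing.
It fails at once if a spindle is torn out of the board (lifted more than 5 mm) (value of joint any of spindle0, spindle1, spindle2, spindle3 above 0.005 m).
It fails at once if another thing on the bench is shifted more than 40 mm (distance of any of filler, scraper, tape, driver, tin, jar_red from where it was at the start of the episode above 0.04 m).
Of peg0, peg1, peg2, peg3 only 2 to 3 are there at a start; the rules pass over those that are not, and their reading is None.
Of bracket0, bracket1 only 1 to 2 are there at a start; the rules pass over those that are not, and their reading is None.
At some moment in a run one of bracket0, bracket1 may be knocked a few centimetres aside while the robot is not near it.
It also fails if it takes over 210 s, if anything falls off the work surface, if the arm or the gripper's body presses on something with over 40 N, if the wrist force passes 120 N, or if a joint passes its speed limit or range.

## Working session

There is one attempt and no reset: what is moved stays moved. The work goes in short steps, Python scripts to look and compute and a tool call to move; the robot and the scene stay as the last step left them, time stands still between calls to the robot, and variables do not carry over. Pictures are saved under pics/ and viewed, about 12 in all and at most 16, crops included, and the job is handed in when it is done.

Besides the shell and the picture viewer there is one more tool, called after "Request:" as name(argument=value, ...) on one line, values as JSON. send_rows: Moves the arm, as the interface text tells. Its arguments: {"type":"object","properties":{"motion":{"type":"array","items":{"type":"object","properties":{"dp":{"type":"array","items":{"type":"number"}},"rot":{"type":"array","items":{"type":"number"}},"grip":{"type":"number"}}}},"grip_force":{"type":"number"}},"required":["motion"]}

```bash
ls; mkdir -p pics
cat > h.py <<'E'
from bench import get_obs, imaging, hand_in
import numpy as np, cv2
def grab(n,f):
    d=imaging.grab_frame(n); cv2.imwrite(f,d["img"][:,:,::-1]); np.save(f.replace('.png','.npy'),d,allow_pickle=True); return d
def load(f): return np.load(f,allow_pickle=True).item()
def K(d): return np.array([[d["fx"],0,d["cx"]],[0,d["fy"],d["cy"]],[0,0,1.]])
def pt(d,uv,z):
    """pixels -> world points at height z"""
    uv=np.array(uv,float).reshape(-1,1,2); u=cv2.undistortPoints(uv,K(d),np.array(d["D"],float)).reshape(-1,2)
    R=np.array(d["R"]);t=np.array(d["t"]);c=-R.T@t
    r=np.c_[u,np.ones(len(u))]@R
    return c+r*((z-c[2])/r[:,2])[:,None]
def pix(d,X):
    return cv2.projectPoints(np.array(X,float).reshape(-1,1,3),cv2.Rodrigues(np.array(d["R"],float))[0],np.array(d["t"],float),K(d),np.array(d["D"],float))[0].reshape(-1,2)
E
python3 - <<'E'
from h import *
for n in("top","scene"): d=grab(n,f"pics/{n}0.png"); print(n,d["fx"],-np.array(d["R"]).T@d["t"])
print(get_obs())
E
```

```text
pics
top 419.4700971358006 [0.45788416 0.09964433 1.34753095]
scene 485.74621948826547 [ 1.38602667 -0.20834718  0.99987371]
{'clock': 0.1, 'joints': array([-1.42009359,  0.47771179,  0.02236709,  1.55635998, -0.01152341,
        1.1092826 , -0.0831141 ]), 'qvel': array([ 2.30705909e-04, -5.26016636e-04, -7.71106849e-05, -2.67469222e-03,
       -5.68631444e-04, -9.02563558e-04,  1.65201092e-05]), 'tau': array([ 4.79190086e-03, -5.97755420e+01,  1.61399625e+00, -2.81953919e+01,
        1.28504782e-02,  4.94391716e-03,  2.40213711e-05]), 'tcp_pos': array([0.17263064, 0.65200024, 0.23042406]), 'orientation': array([ 2.48869334e+00,  1.91552067e+00, -1.92376462e-03]), 'contact_force': array([ 0.87760447,  0.33708519, -0.30161528]), 'moment': array([-0.00902235,  0.0238457 , -0.03064337]), 'grip_width': 0.0853250222506803}
```

View pics/top0.png

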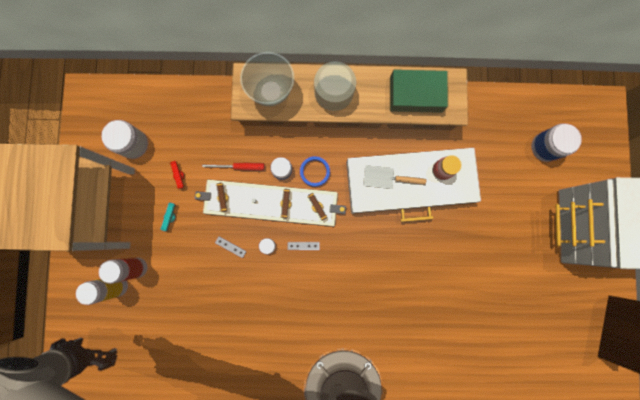

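View pics/scene0.png

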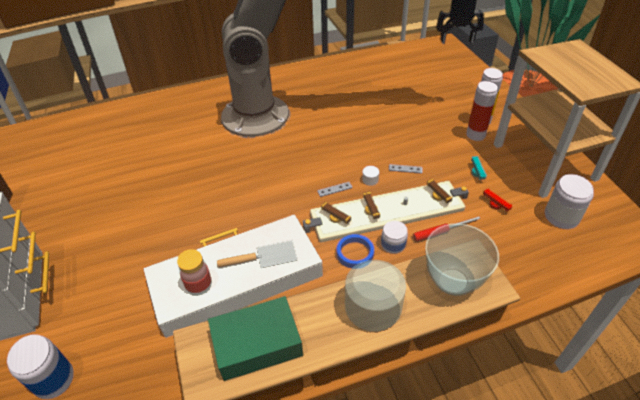

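Run:
```python
from h import *
d=load("pics/top0.npy")
im=d["img"][:,:,::-1]
c=cv2.resize(im[140:260,190:490],(800,320)[:2],interpolation=cv2.INTER_CUBIC)
c2=cv2.resize(im[175:260,190:350],(800,425),interpolation=cv2.INTER_CUBIC)
cv2.imwrite("pics/c0.png",np.vstack([c,c2[:280*2]])[:745]) 
cv2.imwrite("pics/c0.png",cv2.resize(np.vstack([c,c2]),(800,600))) if 0 else None
f=np.vstack([c,c2]);print(f.shape)
cv2.imwrite("pics/c0.png",cv2.resize(f,(640,596)))
# blobs
hsv=cv2.cvtColor(d["img"],cv2.COLOR_RGB2HSV)
print(pt(d,[[403,220],[431,218],[417,219]],.04))
print(pt(d,[[349,157],[476,150],[480,200],[353,212]],.062))
```

```text
(745, 800, 3)
[[ 0.52566768 -0.17719951  0.04      ]
 [ 0.53365982 -0.2652586   0.04      ]
 [ 0.52966193 -0.22117562  0.04      ]]
[[ 0.71728082 -0.00397537  0.062     ]
 [ 0.74871755 -0.40288034  0.062     ]
 [ 0.5912378  -0.41256295  0.062     ]
 [ 0.54604727 -0.01841268  0.062     ]]
```

View pics/c0.png

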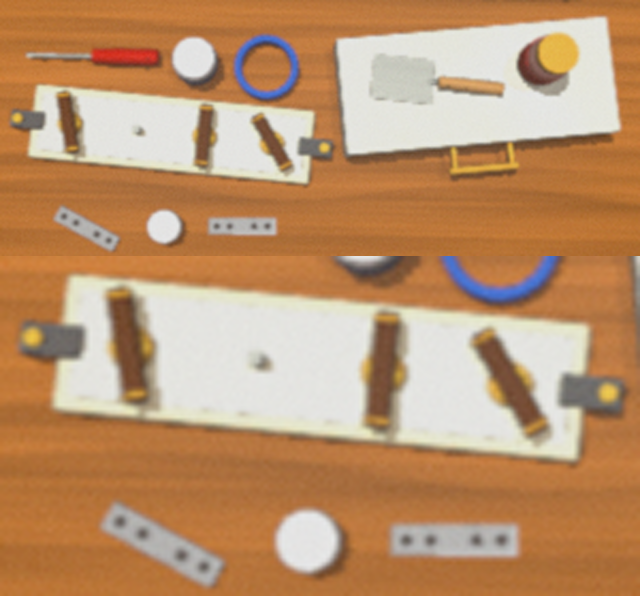

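```bash
cat > m1.py <<'E'
from h import *
d=load("pics/top0.npy")
B=lambda p:np.c_[np.array(p,float)[:,0]*.25+190,(np.array(p,float)[:,1]-256)*.25+175]
T=lambda p:np.array(p,float)*[.46875,.46875]+[190,140]
def rigid(model,w):
    m=np.array(model,float);w=w[:,:2];a=m-m.mean(0);b=w-w.mean(0)
    th=np.arctan2((a[:,0]*b[:,1]-a[:,1]*b[:,0]).sum(),(a*b).sum());R=np.array([[np.cos(th),-np.sin(th)],[np.sin(th),np.cos(th)]])
    t=w.mean(0)-R@m.mean(0);e=(m@R.T+t-w);return t,th,R,e
# order: +x+y, +x-y, -x-y, -x+y
rect=lambda X,Y:[[X,Y],[X,-Y],[-X,-Y],[-X,Y]]
w=pt(d,B([(68,277),(590,325),(578,460),(55,408)]),.02)
t,th,R,e=rigid(rect(.055,.21),w);print("rail",t.round(4),th.round(4),e.round(4).tolist())
for i,y in enumerate((-.15,-.05,.05,.15)): print(" spindle",i,(R@[0,y]+t).round(4))
w=pt(d,T([(336,39),(605,17),(620,129),(348,155)]),.062)
t,th,R,e=rigid(rect(.085,.2),w);print("unit",t.round(4),th.round(4),e.round(4).tolist())
for n,a in (("peg L",[(119,290),(136,400)]),("peg M",[(387,313),(377,426)]),("peg R",[(482,332),(540,436)])):
    w=pt(d,B(a),.052);v=(w[0]-w[1])[:2];print(n,w.mean(0)[:2].round(4),"len",np.hypot(*v).round(4),"ang",np.arctan2(v[1],v[0]).round(3))
for n,a in (("brL",[(115,502),(224,566),(212,587),(103,526)]),("brR",[(391,525),(518,525),(518,556),(391,556)])):
    w=pt(d,B(a),.006);v=(w[0]+w[3]-w[1]-w[2])[:2]/2;print(n,w.mean(0)[:2].round(4),"len",np.hypot(*v).round(4),"ang",np.arctan2(v[1],v[0]).round(3))
print("handle",pt(d,T([(452,172),(518,168),(485,170)]),.04).round(4).tolist())
E
python3 m1.py
```

```text
rail [0.5728 0.24  ] -0.0742 [[0.0023, -0.0001], [0.0011, -0.0014], [-0.001, -0.0011], [-0.0024, 0.0025]]
 spindle 0 [0.5617 0.0904]
 spindle 1 [0.5691 0.1901]
 spindle 2 [0.5765 0.2899]
 spindle 3 [0.5839 0.3896]
unit [ 0.6505 -0.207 ] 0.111 [[-0.0003, 0.0005], [0.0021, -0.001], [-0.0016, -0.0007], [-0.0002, 0.0012]]
peg L [0.5844 0.3884] len 0.0871 ang 0.194
peg M [0.5694 0.1903] len 0.0882 ang -0.061
peg R [0.5601 0.0902] len 0.0924 ang 0.527
brL [0.4295 0.3635] len 0.1006 ang 1.079
brR [0.438  0.1322] len 0.1009 ang 1.591
handle [[0.5236, -0.1737, 0.04], [0.5314, -0.271, 0.04], [0.5275, -0.2223, 0.04]]
```

Request:
send_rows(motion=[{"dp":[0.034,-0.039,0],"rot":[0,0,-0.12],"grip":0.024},{"dp":[0.034,-0.039,0],"rot":[0,0,-0.12],"grip":0.024},{"dp":[0.034,-0.039,0],"rot":[0,0,-0.12],"grip":0.024},{"dp":[0.034,-0.039,0],"rot":[0,0,-0.12],"grip":0.024},{"dp":[0.034,-0.039,0],"rot":[0,0,-0.12],"grip":0.024},{"dp":[0.034,-0.039,0],"rot":[0,0,-0.12],"grip":0.024},{"dp":[0.034,-0.039,0],"rot":[0,0,-0.12],"grip":0.024},{"dp":[0.034,-0.039,0],"rot":[0,0,-0.12],"grip":0.024},{"dp":[0.034,-0.039,0],"rot":[0,0,-0.12],"grip":0.024},{"dp":[0.0,-0.055,0],"rot":[0,0,-0.12],"grip":0.024},{"dp":[0.0,-0.055,0],"rot":[0,0,0],"grip":0.024},{"dp":[0.0,-0.055,0],"rot":[0,0,0],"grip":0.024},{"dp":[0.0,-0.055,0],"rot":[0,0,0],"grip":0.024},{"dp":[0.0,-0.055,0],"rot":[0,0,0],"grip":0.024},{"dp":[0.0,-0.055,0],"rot":[0,0,0],"grip":0.024}])

```text
clock: 1.98
tcp_pos: [0.4805, -0.0495, 0.2259]
orientation: [-3.139, -0.127, 0.008]
contact_force: [1.0, 0.2, -0.2]
grip_width: 0.0242
```

Request:
send_rows(motion=[{"dp":[0.012,-0.043,-0.0265],"rot":[0,0,0.03],"grip":0.024},{"dp":[0.012,-0.043,-0.0265],"rot":[0,0,0],"grip":0.024},{"dp":[0.012,-0.043,-0.0265],"rot":[0,0,0],"grip":0.024},{"dp":[0.012,-0.043,-0.0265],"rot":[0,0,0],"grip":0.024},{"dp":[0,0,0],"rot":[0,0,0],"grip":0.024},{"dp":[0,0,0],"rot":[0,0,0],"grip":0.024}])

```text
clock: 2.72
tcp_pos: [0.528, -0.2304, 0.116]
orientation: [-3.136, -0.168, 0.008]
contact_force: [0.6, 0.6, -0.6]
grip_width: 0.024
```

```bash
cat >> h.py <<'E'
def yaw():
    R=cv2.Rodrigues(np.array(get_obs()["orientation"]))[0]; return np.arctan2(R[1,0],R[0,0])
def tilt():
    R=cv2.Rodrigues(np.array(get_obs()["orientation"]))[0]; return np.cross(R[:,2],[0,0,-1]).round(4)
def go(*T):
    o=get_obs();p=np.array(o["tcp_pos"]);y=yaw()
    print("t",round(o["clock"],2),"at",p.round(4),"yaw",y.round(3),"tiltfix",tilt(),"F",np.array(o["contact_force"]).round(1),"w",round(o["grip_width"],4))
    for x,yy,z,a in T: print("  to",(x,yy,z,a),"d",(np.array([x,yy,z])-p).round(4),"dyaw",((a-y+np.pi/2)%np.pi-np.pi/2).round(3))
E
python3 - <<'E'
from h import *
go((.529,-.221,.021,.111)); d=grab("wrist","pics/w1.png")
print(pix(d,[[.529,-.221,.045],[.531,-.2203,.045]]))
E
```

```text
t 2.73 at [ 0.528  -0.2304  0.116 ] yaw 0.107 tiltfix [-0.0011 -0.0052 -0.    ] F [ 0.6  0.6 -0.6] w 0.024
  to (0.529, -0.221, 0.021, 0.111) d [ 0.001   0.0094 -0.095 ] dyaw 0.004
[[323.08449939 202.17327338]
 [326.38540135 201.43891303]]
```

View pics/w1.png

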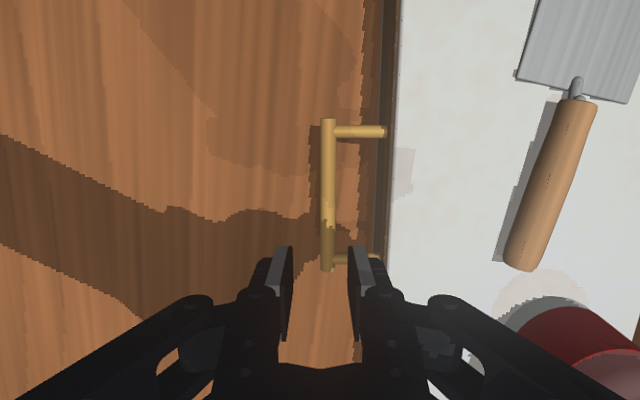

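Request:
send_rows(motion=[{"dp":[0.0035,0.011,-0.02],"rot":[0,0.005,0.004],"grip":0.024},{"dp":[0,0,-0.03],"rot":[0,0,0],"grip":0.024},{"dp":[0,0,-0.03],"rot":[0,0,0],"grip":0.024},{"dp":[0,0,-0.014],"rot":[0,0,0],"grip":0.024},{"dp":[0,0,0],"rot":[0,0,0],"grip":0.0},{"dp":[0,0,0],"rot":[0,0,0],"grip":0.0},{"dp":[0,0,0],"rot":[0,0,0],"grip":0.0}], grip_force=40)

```text
clock: 3.65
tcp_pos: [0.5313, -0.2104, 0.0197]
orientation: [-3.132, -0.19, 0.016]
contact_force: [-0.5, -3.0, -3.4]
grip_width: 0.0089
```

Request:
send_rows(motion=[{"dp":[-0.0199,-0.0022,0],"rot":[0,0,0],"grip":0.0},{"dp":[-0.0199,-0.0022,0],"rot":[0,0,0],"grip":0.0},{"dp":[-0.0199,-0.0022,0],"rot":[0,0,0],"grip":0.0},{"dp":[-0.0199,-0.0022,0],"rot":[0,0,0],"grip":0.0},{"dp":[-0.0199,-0.0022,0],"rot":[0,0,0],"grip":0.0},{"dp":[-0.0199,-0.0022,0],"rot":[0,0,0],"grip":0.0},{"dp":[-0.009,-0.001,0],"rot":[0,0,0],"grip":0.0},{"dp":[-0.006,-0.0007,0],"rot":[0,0,0],"grip":0.0},{"dp":[-0.005,-0.0005,0],"rot":[0,0,0],"grip":0.0},{"dp":[-0.005,-0.0005,0],"rot":[0,0,0],"grip":0.0},{"dp":[0,0,0],"rot":[0,0,0],"grip":0.0}])

```text
clock: 5.03
tcp_pos: [0.3939, -0.2254, 0.0196]
orientation: [3.131, 0.2, 0.01]
contact_force: [-1.2, -3.5, -3.6]
grip_width: 0.0085
```

Request:
send_rows(motion=[{"dp":[-0.006,-0.0007,0],"rot":[0,0,0],"grip":0.0},{"dp":[-0.005,-0.0006,0],"rot":[0,0,0],"grip":0.0},{"dp":[-0.004,-0.0004,0],"rot":[0,0,0],"grip":0.0},{"dp":[0,0,0],"rot":[0,0,0],"grip":0.0}])

```text
clock: 5.52
tcp_pos: [0.3878, -0.2261, 0.0196]
orientation: [3.125, 0.21, 0.03]
contact_force: [-2.1, -4.2, -3.7]
grip_width: 0.0086
```

Request:
send_rows(motion=[{"dp":[0,0,0],"rot":[0,0,0],"grip":0.026},{"dp":[0,0,0],"rot":[0,0,0],"grip":0.026},{"dp":[0,0,0.04],"rot":[0,0,0],"grip":0.026},{"dp":[0,0,0.06],"rot":[0,0,0],"grip":0.026},{"dp":[0.025,0.045,0.03],"rot":[0,0,-0.167],"grip":0.05},{"dp":[0.025,0.045,0],"rot":[0,0,-0.167],"grip":0.05},{"dp":[0.025,0.045,0],"rot":[0,0,-0.167],"grip":0.05},{"dp":[0.025,0.045,0],"rot":[0,0,-0.167],"grip":0.05},{"dp":[0.025,0.045,0],"rot":[0,0,-0.167],"grip":0.05},{"dp":[0.025,0.043,0],"rot":[0,0,-0.167],"grip":0.05},{"dp":[0.022,0.038,0],"rot":[0,0,-0.167],"grip":0.05},{"dp":[0,0,0],"rot":[0,0,0],"grip":0.05}])

```text
clock: 7.02
tcp_pos: [0.5546, 0.0862, 0.1505]
orientation: [2.719, -1.562, 0.019]
contact_force: [0.2, 0.2, 0.1]
grip_width: 0.0499
```

Run:
```python
from h import *
go((.5615,.0903,.10,-1.044),(.5615,.0903,.039,-1.044)); d=grab("wrist","pics/w2.png"); e=grab("top","pics/top1.png")
v=np.array([np.cos(.527),np.sin(.527)])*.046; c=np.array([.5615,.0903])
print(pix(d,[[*c,.052],[*(c+v),.052],[*(c-v),.052]]).round(1))
im=cv2.resize(e["img"][150:290,330:490,::-1],(640,560),interpolation=cv2.INTER_CUBIC)
u=np.array([np.cos(.111),np.sin(.111)]);n=np.array([-u[1],u[0]]);U=np.array([.6505,-.207])
for k in range(5):
    for dx,dy in((-.062,-.036),(-.062,.036),(.062,.036),(.062,-.036),(0,0)):
        p=U+u*(-.158+dx)+n*(.075*(k-2)+dy); q=pix(e,[[*p,.012]])[0]; cv2.circle(im,tuple(int(x) for x in (q-[330,150])*4),2,(0,0,255),-1)
cv2.imwrite("pics/dr.png",np.hstack([im]))
w=cv2.resize(d["img"][:,:,::-1],(640,400)); cv2.imwrite("pics/j.png",im)
```

```text
t 7.03 at [0.5546 0.0862 0.1505] yaw -1.043 tiltfix [0.0113 0.0078 0.    ] F [0.2 0.2 0.1] w 0.0499
  to (0.5615, 0.0903, 0.1, -1.044) d [ 0.0069  0.0041 -0.0505] dyaw -0.001
  to (0.5615, 0.0903, 0.039, -1.044) d [ 0.0069  0.0041 -0.1115] dyaw -0.001
[[318.  193.2]
 [318.  126.4]
 [318.  253.5]]
```

View pics/w2.png

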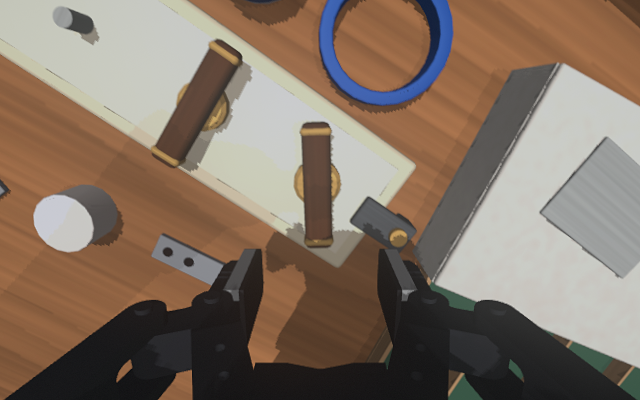

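View pics/dr.png

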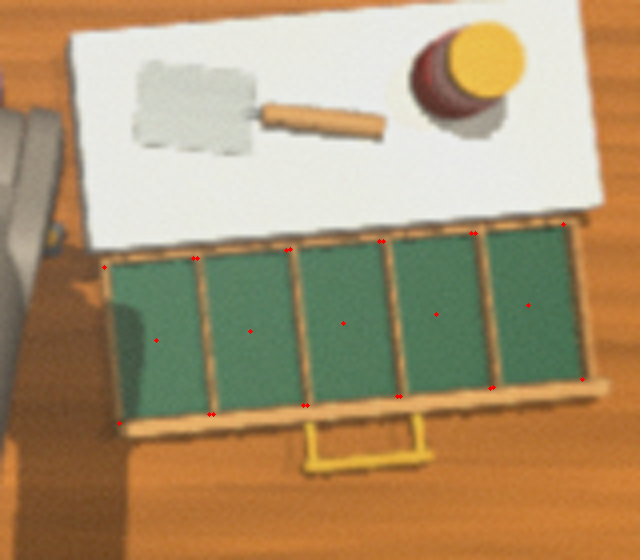

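Request:
send_rows(motion=[{"dp":[0.0084,0.0051,-0.03],"rot":[0.011,0.008,0],"grip":0.05},{"dp":[0,0,-0.04],"rot":[0,0,0],"grip":0.05},{"dp":[0,0,-0.03],"rot":[0,0,0],"grip":0.05},{"dp":[0,0,-0.008],"rot":[0,0,0],"grip":0.05},{"dp":[0,0,0],"rot":[0,0,0],"grip":0.05}])

```text
clock: 7.75
tcp_pos: [0.5592, 0.0793, 0.0428]
orientation: [-2.716, 1.578, 0.002]
contact_force: [-0.4, -0.4, 0.4]
grip_width: 0.05
```

Run:
```python
from h import *
go((.563,.0913,.039,-1.044)); d=grab("wrist","pics/w3.png")
```

```text
t 7.75 at [0.5592 0.0793 0.0428] yaw -1.052 tiltfix [-0.0009 -0.0012 -0.    ] F [-0.4 -0.4  0.4] w 0.05
  to (0.563, 0.0913, 0.039, -1.044) d [ 0.0038  0.012  -0.0038] dyaw 0.008
```

View pics/w3.png

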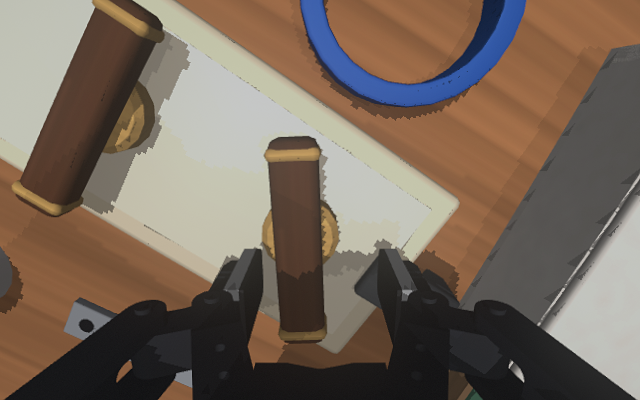

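Request:
send_rows(motion=[{"dp":[0.004,0.012,0],"rot":[0,0,0.008],"grip":0.05},{"dp":[0,0,0],"rot":[0,0,0],"grip":0.05},{"dp":[0,0,-0.003],"rot":[0,0,0],"grip":0.05},{"dp":[0,0,0],"rot":[0,0,0],"grip":0.05}])

```text
clock: 8.3
tcp_pos: [0.5656, 0.0932, 0.0429]
orientation: [-2.721, 1.562, -0.003]
contact_force: [0.3, 0.8, 0.1]
grip_width: 0.05
```

Request:
send_rows(motion=[{"dp":[-0.002,-0.0015,-0.004],"rot":[0,0,0],"grip":0.05},{"dp":[0,0,0],"rot":[0,0,0],"grip":0.05}])

```text
clock: 8.55
tcp_pos: [0.5633, 0.0914, 0.0385]
orientation: [-2.721, 1.562, -0.003]
contact_force: [-0.3, 0.3, 0.1]
grip_width: 0.0498
```

Request:
send_rows(motion=[{"dp":[0,0,0],"rot":[0,0,0],"grip":0.0},{"dp":[0,0,0],"rot":[0,0,0],"grip":0.0},{"dp":[0,0,0],"rot":[0,0,0],"grip":0.0},{"dp":[0,0,0],"rot":[0,0,0],"grip":0.0}], grip_force=90)

```text
clock: 9.05
tcp_pos: [0.5627, 0.0919, 0.0389]
orientation: [-2.721, 1.562, 0.0]
contact_force: [-0.8, 0.6, -0.1]
grip_width: 0.0176
```

Request:
send_rows(motion=[{"dp":[0,0,0.0004],"rot":[0,0,0.13],"grip":0.0},{"dp":[0,0,0.0004],"rot":[0,0,0.13],"grip":0.0},{"dp":[0,0,0.0004],"rot":[0,0,0.13],"grip":0.0},{"dp":[0,0,0.0004],"rot":[0,0,0.13],"grip":0.0}])

```text
clock: 9.55
tcp_pos: [0.5631, 0.0913, 0.0393]
orientation: [-3.037, 0.79, -0.002]
contact_force: [2.0, 0.1, -2.7]
grip_width: 0.0175
```

Run:
```python
from h import *
go(); print(get_obs()["moment"])
```

```text
t 9.55 at [0.5631 0.0913 0.0393] yaw -0.509 tiltfix [-0.0029  0.0018  0.    ] F [ 2.   0.1 -2.7] w 0.0175
[-0.0245223  -0.44859888 -0.04380717]
```

Request:
send_rows(motion=[{"dp":[0,0,0.0008],"rot":[0,0,-0.13],"grip":0.0},{"dp":[0,0,0.0008],"rot":[0,0,-0.13],"grip":0.0},{"dp":[0,0,0.0008],"rot":[0,0,-0.13],"grip":0.0},{"dp":[0,0,0.0008],"rot":[0,0,-0.13],"grip":0.0}])

```text
clock: 10.05
tcp_pos: [0.5623, 0.0923, 0.0404]
orientation: [-2.722, 1.562, -0.001]
contact_force: [1.9, -1.9, -6.3]
grip_width: 0.0175
```

Run:
```python
from h import *
go(); print(get_obs()["moment"])
```

```text
t 10.05 at [0.5623 0.0923 0.0404] yaw -1.042 tiltfix [-0.0027  0.0021  0.    ] F [ 1.9 -1.9 -6.3] w 0.0175
[-0.27704847 -0.39362081  0.06256053]
```

Request:
send_rows(motion=[{"dp":[0,0,0.0011],"rot":[0,0,-0.13],"grip":0.0},{"dp":[0,0,0.0011],"rot":[0,0,-0.13],"grip":0.0},{"dp":[0,0,0.0011],"rot":[0,0,-0.13],"grip":0.0},{"dp":[0,0,0.0011],"rot":[0,0,-0.13],"grip":0.0}])

```text
clock: 10.55
tcp_pos: [0.5618, 0.093, 0.0416]
orientation: [-2.214, 2.228, -0.004]
contact_force: [3.6, -0.7, -9.2]
grip_width: 0.0175
```

Request:
send_rows(motion=[{"dp":[0,0,0.0008],"rot":[0,0,0.13],"grip":0.0},{"dp":[0,0,0.0008],"rot":[0,0,0.13],"grip":0.0},{"dp":[0,0,0.0008],"rot":[0,0,0.13],"grip":0.0},{"dp":[0,0,0.0008],"rot":[0,0,0.13],"grip":0.0}])

```text
clock: 11.05
tcp_pos: [0.5619, 0.0921, 0.0416]
orientation: [2.721, -1.565, 0.012]
contact_force: [2.7, -0.3, -7.5]
grip_width: 0.0174
```

Request:
send_rows(motion=[{"dp":[0,0,0.0012],"rot":[0,0,0.13],"grip":0.0},{"dp":[0,0,0.0012],"rot":[0,0,0.13],"grip":0.0},{"dp":[0,0,0.0012],"rot":[0,0,0.13],"grip":0.0},{"dp":[0,0,0.0012],"rot":[0,0,0.13],"grip":0.0}])

```text
clock: 11.55
tcp_pos: [0.5622, 0.0914, 0.0432]
orientation: [3.038, -0.789, 0.017]
contact_force: [1.9, 0.6, -11.0]
grip_width: 0.0176
```

Request:
send_rows(motion=[{"dp":[0,0,0.0012],"rot":[0,0,-0.13],"grip":0.0},{"dp":[0,0,0.0012],"rot":[0,0,-0.13],"grip":0.0},{"dp":[0,0,0.0012],"rot":[0,0,-0.13],"grip":0.0},{"dp":[0,0,0.0012],"rot":[0,0,-0.13],"grip":0.0}])

```text
clock: 12.05
tcp_pos: [0.562, 0.0924, 0.0443]
orientation: [2.719, -1.56, 0.016]
contact_force: [4.1, 0.9, -11.3]
grip_width: 0.0171
```

Request:
send_rows(motion=[{"dp":[0,0,0.0012],"rot":[0,0,-0.13],"grip":0.0},{"dp":[0,0,0.0012],"rot":[0,0,-0.13],"grip":0.0},{"dp":[0,0,0.0012],"rot":[0,0,-0.13],"grip":0.0},{"dp":[0,0,0.0012],"rot":[0,0,-0.13],"grip":0.0}])

```text
clock: 12.55
tcp_pos: [0.5618, 0.0931, 0.0451]
orientation: [2.207, -2.218, 0.017]
contact_force: [4.3, 1.5, -11.0]
grip_width: 0.0175
```

Request:
send_rows(motion=[{"dp":[0,0,0.0012],"rot":[0,0,0.13],"grip":0.0},{"dp":[0,0,0.0016],"rot":[0,0,0.13],"grip":0.0},{"dp":[0,0,0.0016],"rot":[0,0,0.13],"grip":0.0},{"dp":[0,0,0.0016],"rot":[0,0,0.13],"grip":0.0},{"dp":[0,0,0.0016],"rot":[0,0,0.13],"grip":0.0},{"dp":[0,0,0.0016],"rot":[0,0,0.13],"grip":0.0},{"dp":[0,0,0.0016],"rot":[0,0,0.13],"grip":0.0},{"dp":[0,0,0.0014],"rot":[0,0,0.13],"grip":0.0}])

```text
clock: 13.55
tcp_pos: [0.5618, 0.0913, 0.0484]
orientation: [3.029, -0.784, 0.041]
contact_force: [3.5, -0.9, -13.9]
grip_width: 0.0172
```

Request:
send_rows(motion=[{"dp":[0,0,0.0012],"rot":[0,0,-0.13],"grip":0.0},{"dp":[0,0,0.0016],"rot":[0,0,-0.13],"grip":0.0},{"dp":[0,0,0.0016],"rot":[0,0,-0.13],"grip":0.0},{"dp":[0,0,0.0016],"rot":[0,0,-0.13],"grip":0.0},{"dp":[0,0,0.0016],"rot":[0,0,-0.13],"grip":0.0},{"dp":[0,0,0.0016],"rot":[0,0,-0.13],"grip":0.0},{"dp":[0,0,0.0016],"rot":[0,0,-0.13],"grip":0.0},{"dp":[0,0,0.0014],"rot":[0,0,-0.13],"grip":0.0}])

```text
clock: 14.55
tcp_pos: [0.5616, 0.0933, 0.0515]
orientation: [2.198, -2.204, 0.032]
contact_force: [3.6, -1.6, -12.6]
grip_width: 0.0176
```

Run:
```python
from h import *
go()
```

```text
t 14.55 at [0.5616 0.0933 0.0515] yaw -1.573 tiltfix [ 0.0351 -0.0062  0.    ] F [  3.6  -1.6 -12.6] w 0.0176
```

Request:
send_rows(motion=[{"dp":[0,0,0.0012],"rot":[0,0,0.13],"grip":0.0},{"dp":[0,0,0.0016],"rot":[0,0,0.13],"grip":0.0},{"dp":[0,0,0.0016],"rot":[0,0,0.13],"grip":0.0},{"dp":[0,0,0.0016],"rot":[0,0,0.13],"grip":0.0},{"dp":[0,0,0.0016],"rot":[0,0,0.13],"grip":0.0},{"dp":[0,0,0.0016],"rot":[0,0,0.13],"grip":0.0},{"dp":[0,0,0.0016],"rot":[0,0,0.13],"grip":0.0},{"dp":[0,0,0.0014],"rot":[0,0,0.13],"grip":0.0}])

```text
clock: 15.55
tcp_pos: [0.5614, 0.0915, 0.0545]
orientation: [3.021, -0.775, 0.067]
contact_force: [3.8, -1.9, -13.3]
grip_width: 0.0178
```

Request:
send_rows(motion=[{"dp":[0,0,0.0012],"rot":[0,0,-0.13],"grip":0.0},{"dp":[0,0,0.0016],"rot":[0,0,-0.13],"grip":0.0},{"dp":[0,0,0.0016],"rot":[0,0,-0.13],"grip":0.0},{"dp":[0,0,0.0016],"rot":[0,0,-0.13],"grip":0.0},{"dp":[0,0,0.0016],"rot":[0,0,-0.13],"grip":0.0},{"dp":[0,0,0.0016],"rot":[0,0,-0.13],"grip":0.0},{"dp":[0,0,0.0016],"rot":[0,0,-0.13],"grip":0.0},{"dp":[0,0,0.0014],"rot":[0,0,-0.13],"grip":0.0}])

```text
clock: 16.55
tcp_pos: [0.5619, 0.0927, 0.0579]
orientation: [2.188, -2.189, 0.05]
contact_force: [4.1, -0.5, -12.7]
grip_width: 0.0174
```

Run:
```python
from h import *
go()
```

```text
t 16.55 at [0.5619 0.0927 0.0579] yaw -1.571 tiltfix [ 0.0552 -0.0096  0.    ] F [  4.1  -0.5 -12.7] w 0.0174
```

Request:
send_rows(motion=[{"dp":[0,0,0.0012],"rot":[0.005,0,0.13],"grip":0.0},{"dp":[0,0,0.0016],"rot":[0.005,0,0.13],"grip":0.0},{"dp":[0,0,0.0016],"rot":[0.005,0,0.13],"grip":0.0},{"dp":[0,0,0.0016],"rot":[0.005,0,0.13],"grip":0.0},{"dp":[0,0,0.0016],"rot":[0.005,0,0.13],"grip":0.0},{"dp":[0,0,0.0016],"rot":[0.005,0,0.13],"grip":0.0},{"dp":[0,0,0.0016],"rot":[0.005,0,0.13],"grip":0.0},{"dp":[0,0,0.0014],"rot":[0.005,0,0.13],"grip":0.0}])

```text
clock: 17.55
tcp_pos: [0.5615, 0.0918, 0.0619]
orientation: [3.042, -0.774, 0.051]
contact_force: [1.3, -1.7, -3.8]
grip_width: 0.0175
```

Request:
send_rows(motion=[{"dp":[0,0,0.0012],"rot":[0.005,0,-0.13],"grip":0.0},{"dp":[0,0,0.0016],"rot":[0.005,0,-0.13],"grip":0.0},{"dp":[0,0,0.0016],"rot":[0.005,0,-0.13],"grip":0.0},{"dp":[0,0,0.0016],"rot":[0.005,0,-0.13],"grip":0.0},{"dp":[0,0,0.0016],"rot":[0,0,-0.13],"grip":0.0},{"dp":[0,0,0.0016],"rot":[0,0,-0.13],"grip":0.0},{"dp":[0,0,0.0016],"rot":[0,0,-0.13],"grip":0.0},{"dp":[0,0,0.0014],"rot":[0,0,-0.13],"grip":0.0}])

```text
clock: 18.55
tcp_pos: [0.5597, 0.0899, 0.0724]
orientation: [2.218, -2.224, 0.039]
contact_force: [-0.2, 0.1, -2.0]
grip_width: 0.0173
```

Run:
```python
from h import *
go()
```

```text
t 18.55 at [0.5597 0.0899 0.0724] yaw -1.574 tiltfix [0.0178 0.0174 0.    ] F [-0.2  0.1 -2. ] w 0.0173
```

Request:
send_rows(motion=[{"dp":[0,0,0.03],"rot":[0.018,0.017,0.02],"grip":0.0},{"dp":[-0.0207,-0.041,0],"rot":[0,0,0.03],"grip":0.0},{"dp":[-0.0207,-0.041,0],"rot":[0,0,0.03],"grip":0.0},{"dp":[-0.0207,-0.041,0],"rot":[0,0,0.03],"grip":0.0},{"dp":[-0.018,-0.036,0],"rot":[0,0,0],"grip":0.0},{"dp":[0,0,0],"rot":[0,0,0],"grip":0.0},{"dp":[0,0,0],"rot":[0,0,0],"grip":0.0}])

```text
clock: 19.42
tcp_pos: [0.4766, -0.0723, 0.1019]
orientation: [2.34, -2.094, 0.002]
contact_force: [0.2, 0.1, -2.1]
grip_width: 0.0175
```

Run:
```python
from h import *
go((.4769,-.0754,.032,-1.46)); d=grab("wrist","pics/w4.png")
```

```text
t 19.43 at [ 0.4766 -0.0723  0.1019] yaw -1.46 tiltfix [0.0019 0.0004 0.    ] F [ 0.2  0.1 -2.1] w 0.0175
  to (0.4769, -0.0754, 0.032, -1.46) d [ 0.0003 -0.0031 -0.0699] dyaw -0.0
```

View pics/w4.png

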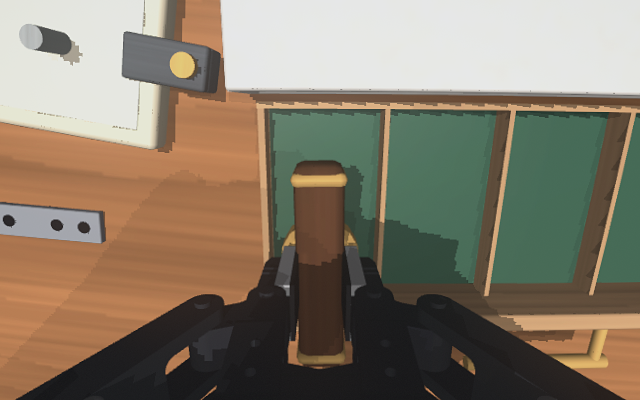

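Request:
send_rows(motion=[{"dp":[0.0003,-0.0031,-0.025],"rot":[0,0,0],"grip":0.0},{"dp":[0,0,-0.025],"rot":[0,0,0],"grip":0.0},{"dp":[0,0,-0.015],"rot":[0,0,0],"grip":0.0},{"dp":[0,0,0],"rot":[0,0,0],"grip":0.0}])

```text
clock: 19.98
tcp_pos: [0.48, -0.0712, 0.0346]
orientation: [2.35, -2.084, 0.004]
contact_force: [-0.2, 0.2, -1.2]
grip_width: 0.0174
```

Request:
send_rows(motion=[{"dp":[-0.002,-0.003,-0.003],"rot":[0,0,0],"grip":0.0},{"dp":[0,0,0],"rot":[0,0,0],"grip":0.038},{"dp":[0,0,0],"rot":[0,0,0],"grip":0.038},{"dp":[0,0,0],"rot":[0,0,0],"grip":0.038}])

```text
clock: 20.48
tcp_pos: [0.4801, -0.0738, 0.0332]
orientation: [-2.351, 2.081, -0.009]
contact_force: [-0.7, -0.8, -0.1]
grip_width: 0.0379
```

Request:
send_rows(motion=[{"dp":[0,0,0.03],"rot":[0,0,0],"grip":0.038},{"dp":[0,0,0.05],"rot":[0,0,0],"grip":0.05},{"dp":[0.015,0.044,0],"rot":[0,0,-0.03],"grip":0.05},{"dp":[0.015,0.044,0],"rot":[0,0,-0.03],"grip":0.05},{"dp":[0.015,0.044,0],"rot":[0,0,-0.03],"grip":0.05},{"dp":[0.015,0.044,0],"rot":[0,0,-0.03],"grip":0.05},{"dp":[0.015,0.044,0],"rot":[0,0,-0.03],"grip":0.05},{"dp":[0.015,0.04,0],"rot":[0,0,-0.02],"grip":0.05},{"dp":[0,0,0],"rot":[0,0,0],"grip":0.05},{"dp":[0,0,0],"rot":[0,0,0],"grip":0.05}])

```text
clock: 21.72
tcp_pos: [0.573, 0.195, 0.119]
orientation: [-2.152, 2.278, -0.013]
contact_force: [0.4, -0.2, 0.1]
grip_width: 0.05
```

Run:
```python
from h import *
go((.5695,.191,.039,-1.632)); d=grab("wrist","pics/w5.png"); e=grab("top","pics/top2.png")
a=cv2.resize(e["img"][195:270,200:330,::-1],(640,369)); b=e["img"][170:270,340:490,::-1]
cv2.imwrite("pics/v5.png",np.vstack([cv2.resize(d["img"][:,:,::-1],(480,300)),cv2.resize(b,(480,300))]))
```

```text
t 21.73 at [0.573 0.195 0.119] yaw -1.627 tiltfix [0.0003 0.0113 0.    ] F [ 0.4 -0.2  0.1] w 0.05
  to (0.5695, 0.191, 0.039, -1.632) d [-0.0035 -0.004  -0.08  ] dyaw -0.005
```

View pics/v5.png

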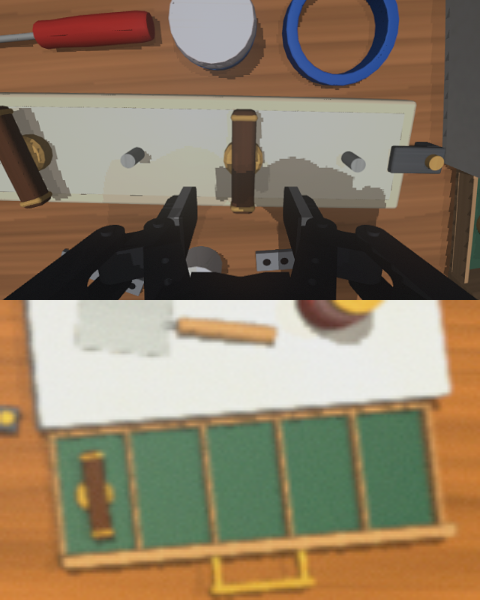

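Request:
send_rows(motion=[{"dp":[-0.0035,-0.004,-0.03],"rot":[0,0.011,-0.005],"grip":0.05},{"dp":[0,0,-0.03],"rot":[0,0,0],"grip":0.05},{"dp":[0,0,-0.013],"rot":[0,0,0],"grip":0.05},{"dp":[0,0,0],"rot":[0,0,0],"grip":0.05},{"dp":[0,0,0],"rot":[0,0,0],"grip":0.05}])

```text
clock: 22.45
tcp_pos: [0.5702, 0.1862, 0.0471]
orientation: [-2.141, 2.295, -0.001]
contact_force: [0.5, -0.2, 1.2]
grip_width: 0.0497
```

Request:
send_rows(motion=[{"dp":[-0.0007,0.0048,-0.004],"rot":[0,0,0.01],"grip":0.05},{"dp":[0,0,0],"rot":[0,0,0],"grip":0.05},{"dp":[0,0,-0.004],"rot":[0,0,0],"grip":0.05},{"dp":[0,0,0],"rot":[0,0,0],"grip":0.05}])

```text
clock: 22.95
tcp_pos: [0.5706, 0.1922, 0.0404]
orientation: [-2.152, 2.28, -0.002]
contact_force: [-0.1, 0.5, 0.5]
grip_width: 0.0499
```

Close, then swing while pulling, with a check after each.

Request:
send_rows(motion=[{"dp":[-0.001,-0.001,-0.0012],"rot":[0,0,0],"grip":0.05},{"dp":[0,0,0],"rot":[0,0,0],"grip":0.0},{"dp":[0,0,0],"rot":[0,0,0],"grip":0.0},{"dp":[0,0,0],"rot":[0,0,0],"grip":0.0},{"dp":[0,0,0],"rot":[0,0,0],"grip":0.0}])

```text
clock: 23.58
tcp_pos: [0.5697, 0.1922, 0.0397]
orientation: [-2.151, 2.279, -0.0]
contact_force: [1.1, 1.2, 0.7]
grip_width: 0.0176
```

Request:
send_rows(motion=[{"dp":[0,0,0.0008],"rot":[0,0,0.13],"grip":0.0},{"dp":[0,0,0.0008],"rot":[0,0,0.13],"grip":0.0},{"dp":[0,0,0.001],"rot":[0,0,0.13],"grip":0.0},{"dp":[0,0,0.001],"rot":[0,0,0.13],"grip":0.0}])

```text
clock: 24.08
tcp_pos: [0.5694, 0.1909, 0.0411]
orientation: [-2.679, 1.632, -0.002]
contact_force: [2.4, 0.0, -7.2]
grip_width: 0.0175
```

Request:
send_rows(motion=[{"dp":[0,0,0.001],"rot":[0,0,-0.13],"grip":0.0},{"dp":[0,0,0.001],"rot":[0,0,-0.13],"grip":0.0},{"dp":[0,0,0.001],"rot":[0,0,-0.13],"grip":0.0},{"dp":[0,0,0.001],"rot":[0,0,-0.13],"grip":0.0},{"dp":[0,0,0.001],"rot":[0,0,-0.13],"grip":0.0},{"dp":[0,0,0.001],"rot":[0,0,-0.13],"grip":0.0},{"dp":[0,0,0.001],"rot":[0,0,-0.13],"grip":0.0},{"dp":[0,0,0.001],"rot":[0,0,-0.13],"grip":0.0}])

```text
clock: 25.08
tcp_pos: [0.569, 0.1928, 0.0428]
orientation: [-1.477, 2.769, -0.01]
contact_force: [2.4, -0.4, -8.1]
grip_width: 0.0179
```

Run:
```python
from h import *
go()
```

```text
t 25.07 at [0.569  0.1928 0.0428] yaw -2.161 tiltfix [0.0045 0.0056 0.    ] F [ 2.4 -0.4 -8.1] w 0.0179
```

Request:
send_rows(motion=[{"dp":[0,0,0.0014],"rot":[0.002,0,0.13],"grip":0.0},{"dp":[0,0,0.0018],"rot":[0.002,0,0.13],"grip":0.0},{"dp":[0,0,0.0018],"rot":[0.002,0,0.13],"grip":0.0},{"dp":[0,0,0.0018],"rot":[0.002,0,0.13],"grip":0.0},{"dp":[0,0,0.0018],"rot":[0.002,0,0.13],"grip":0.0},{"dp":[0,0,0.0018],"rot":[0.002,0,0.13],"grip":0.0},{"dp":[0,0,0.0018],"rot":[0.002,0,0.13],"grip":0.0},{"dp":[0,0,0.0014],"rot":[0.002,0,0.13],"grip":0.0}])

```text
clock: 26.08
tcp_pos: [0.5688, 0.1908, 0.0463]
orientation: [-2.679, 1.623, -0.007]
contact_force: [4.7, 0.7, -13.4]
grip_width: 0.0171
```

Request:
send_rows(motion=[{"dp":[0,0,0.0014],"rot":[0.002,0,-0.13],"grip":0.0},{"dp":[0,0,0.0018],"rot":[0.002,0,-0.13],"grip":0.0},{"dp":[0,0,0.0018],"rot":[0.002,0,-0.13],"grip":0.0},{"dp":[0,0,0.0018],"rot":[0.002,0,-0.13],"grip":0.0},{"dp":[0,0,0.0018],"rot":[0.002,0,-0.13],"grip":0.0},{"dp":[0,0,0.0018],"rot":[0.002,0,-0.13],"grip":0.0},{"dp":[0,0,0.0018],"rot":[0.002,0,-0.13],"grip":0.0},{"dp":[0,0,0.0014],"rot":[0.002,0,-0.13],"grip":0.0}])

```text
clock: 27.08
tcp_pos: [0.5685, 0.1931, 0.0494]
orientation: [-1.48, 2.754, -0.01]
contact_force: [5.1, -0.2, -12.1]
grip_width: 0.0174
```

Run:
```python
from h import *
go()
```

```text
t 27.07 at [0.5685 0.1931 0.0494] yaw -2.156 tiltfix [-0.0014  0.0161  0.    ] F [  5.1  -0.2 -12.1] w 0.0174
```

Request:
send_rows(motion=[{"dp":[0,0,0.0014],"rot":[0.002,0.002,0.13],"grip":0.0},{"dp":[0,0,0.0019],"rot":[0.002,0.002,0.13],"grip":0.0},{"dp":[0,0,0.0019],"rot":[0.002,0.002,0.13],"grip":0.0},{"dp":[0,0,0.0019],"rot":[0.002,0.002,0.13],"grip":0.0},{"dp":[0,0,0.0019],"rot":[0.002,0.002,0.13],"grip":0.0},{"dp":[0,0,0.0019],"rot":[0.002,0.002,0.13],"grip":0.0},{"dp":[0,0,0.0019],"rot":[0.002,0.002,0.13],"grip":0.0},{"dp":[0,0,0.0014],"rot":[0.002,0.002,0.13],"grip":0.0}])

```text
clock: 28.08
tcp_pos: [0.5687, 0.1913, 0.0525]
orientation: [-2.686, 1.617, 0.013]
contact_force: [4.5, -0.0, -12.4]
grip_width: 0.0173
```

Request:
send_rows(motion=[{"dp":[0,0,0.0014],"rot":[0.002,0.002,-0.13],"grip":0.0},{"dp":[0,0,0.0019],"rot":[0.002,0.002,-0.13],"grip":0.0},{"dp":[0,0,0.0019],"rot":[0.002,0.002,-0.13],"grip":0.0},{"dp":[0,0,0.0019],"rot":[0.002,0.002,-0.13],"grip":0.0},{"dp":[0,0,0.0019],"rot":[0.002,0.002,-0.13],"grip":0.0},{"dp":[0,0,0.0019],"rot":[0.002,0.002,-0.13],"grip":0.0},{"dp":[0,0,0.0019],"rot":[0.002,0.002,-0.13],"grip":0.0},{"dp":[0,0,0.0014],"rot":[0.002,0.002,-0.13],"grip":0.0}])

```text
clock: 29.08
tcp_pos: [0.5688, 0.1926, 0.056]
orientation: [-1.487, 2.755, 0.027]
contact_force: [3.6, -0.4, -11.4]
grip_width: 0.0173
```

Request:
send_rows(motion=[{"dp":[0,0,0.0014],"rot":[0.002,0.002,0.13],"grip":0.0},{"dp":[0,0,0.0019],"rot":[0.002,0.002,0.13],"grip":0.0},{"dp":[0,0,0.0019],"rot":[0.002,0.002,0.13],"grip":0.0},{"dp":[0,0,0.0019],"rot":[0.002,0.002,0.13],"grip":0.0},{"dp":[0,0,0.0019],"rot":[0.002,0.002,0.13],"grip":0.0},{"dp":[0,0,0.0019],"rot":[0.002,0.002,0.13],"grip":0.0},{"dp":[0,0,0.0019],"rot":[0.002,0.002,0.13],"grip":0.0},{"dp":[0,0,0.0014],"rot":[0.002,0.002,0.13],"grip":0.0}])

```text
clock: 30.08
tcp_pos: [0.5695, 0.1911, 0.0592]
orientation: [2.688, -1.61, -0.042]
contact_force: [4.1, 2.3, -11.7]
grip_width: 0.0175
```

Run:
```python
from h import *
go()
```

```text
t 30.07 at [0.5695 0.1911 0.0592] yaw -1.08 tiltfix [-0.0066 -0.0272 -0.    ] F [  4.1   2.3 -11.7] w 0.0175
```

Request:
send_rows(motion=[{"dp":[0,0,0.0014],"rot":[0,-0.002,-0.13],"grip":0.0},{"dp":[0,0,0.0019],"rot":[0,-0.002,-0.13],"grip":0.0},{"dp":[0,0,0.0019],"rot":[0,-0.002,-0.13],"grip":0.0},{"dp":[0,0,0.0019],"rot":[0,-0.002,-0.13],"grip":0.0},{"dp":[0,0,0.0019],"rot":[0,-0.002,-0.13],"grip":0.0},{"dp":[0,0,0.0019],"rot":[0,-0.002,-0.13],"grip":0.0},{"dp":[0,0,0.0019],"rot":[0,-0.002,-0.13],"grip":0.0},{"dp":[0,0,0.0014],"rot":[0,-0.002,-0.13],"grip":0.0}])

```text
clock: 31.08
tcp_pos: [0.568, 0.1914, 0.0664]
orientation: [-1.49, 2.755, 0.018]
contact_force: [-0.1, 0.3, -2.8]
grip_width: 0.0177
```

Request:
send_rows(motion=[{"dp":[0,0,0.0014],"rot":[0,-0.001,0.13],"grip":0.0},{"dp":[0,0,0.0019],"rot":[0,-0.001,0.13],"grip":0.0},{"dp":[0,0,0.0019],"rot":[0,-0.001,0.13],"grip":0.0},{"dp":[0,0,0.0019],"rot":[0,-0.001,0.13],"grip":0.0},{"dp":[0,0,0.0019],"rot":[0,-0.001,0.13],"grip":0.0},{"dp":[0,0,0.0019],"rot":[0,-0.001,0.13],"grip":0.0}])

```text
clock: 31.82
tcp_pos: [0.5656, 0.1901, 0.0746]
orientation: [-2.453, 1.957, 0.014]
contact_force: [-0.7, 0.2, -2.1]
grip_width: 0.0178
```

Run:
```python
from h import *
go((.4852,-.150,.11,-1.46))
```

```text
t 31.82 at [0.5656 0.1901 0.0746] yaw -1.346 tiltfix [-0.0082 -0.0045 -0.    ] F [-0.7  0.2 -2.1] w 0.0178
  to (0.4852, -0.15, 0.11, -1.46) d [-0.0804 -0.3401  0.0354] dyaw -0.114
```

Request:
send_rows(motion=[{"dp":[0,0,0.035],"rot":[-0.008,-0.0045,-0.03],"grip":0.0},{"dp":[-0.01,-0.042,0],"rot":[0,0,-0.03],"grip":0.0},{"dp":[-0.01,-0.042,0],"rot":[0,0,-0.03],"grip":0.0},{"dp":[-0.01,-0.042,0],"rot":[0,0,-0.03],"grip":0.0},{"dp":[-0.01,-0.042,0],"rot":[0,0,0],"grip":0.0},{"dp":[-0.01,-0.042,0],"rot":[0,0,0],"grip":0.0},{"dp":[-0.01,-0.042,0],"rot":[0,0,0],"grip":0.0},{"dp":[-0.01,-0.042,0],"rot":[0,0,0],"grip":0.0},{"dp":[-0.008,-0.032,0],"rot":[0,0,0],"grip":0.0},{"dp":[0,0,0],"rot":[0,0,0],"grip":0.0},{"dp":[0,0,0],"rot":[0,0,0],"grip":0.0}])

```text
clock: 33.2
tcp_pos: [0.4815, -0.1455, 0.1088]
orientation: [2.331, -2.103, 0.001]
contact_force: [-0.8, 0.9, -1.3]
grip_width: 0.0175
```

Run:
```python
from h import *
go((.4852,-.150,.033,-1.46))
```

```text
t 33.2 at [ 0.4815 -0.1455  0.1088] yaw -1.468 tiltfix [ 0.0019 -0.0012  0.    ] F [-0.8  0.9 -1.3] w 0.0175
  to (0.4852, -0.15, 0.033, -1.46) d [ 0.0037 -0.0045 -0.0758] dyaw 0.008
```

Request:
send_rows(motion=[{"dp":[0.001,-0.007,-0.025],"rot":[0,0,0],"grip":0.0},{"dp":[0,0,-0.025],"rot":[0,0,0],"grip":0.0},{"dp":[0,0,-0.02],"rot":[0,0,0],"grip":0.0},{"dp":[0,0,0],"rot":[0,0,0],"grip":0.0}])

```text
clock: 33.7
tcp_pos: [0.4848, -0.1473, 0.0364]
orientation: [2.341, -2.093, -0.001]
contact_force: [-0.2, -0.2, -1.6]
grip_width: 0.0175
```

Request:
send_rows(motion=[{"dp":[0,-0.002,-0.004],"rot":[0,0,0],"grip":0.0},{"dp":[0,0,0],"rot":[0,0,0],"grip":0.0},{"dp":[0,0,0],"rot":[0,0,0],"grip":0.038},{"dp":[0,0,0],"rot":[0,0,0],"grip":0.038},{"dp":[0,0,0],"rot":[0,0,0],"grip":0.038}])

```text
clock: 34.33
tcp_pos: [0.4872, -0.1489, 0.0346]
orientation: [-2.343, 2.09, -0.005]
contact_force: [-0.1, 0.1, -1.1]
grip_width: 0.0379
```

Request:
send_rows(motion=[{"dp":[0,0,0.03],"rot":[0,0,0],"grip":0.038},{"dp":[0,0,0.05],"rot":[0,0,0],"grip":0.05},{"dp":[0.009,0.049,0],"rot":[0,0,0.02],"grip":0.05},{"dp":[0.009,0.049,0],"rot":[0,0,0.02],"grip":0.05},{"dp":[0.009,0.049,0],"rot":[0,0,0.02],"grip":0.05},{"dp":[0.009,0.049,0],"rot":[0,0,0.02],"grip":0.05},{"dp":[0.009,0.049,0],"rot":[0,0,0],"grip":0.05},{"dp":[0.009,0.049,0],"rot":[0,0,0],"grip":0.05},{"dp":[0.009,0.049,0],"rot":[0,0,0],"grip":0.05},{"dp":[0.009,0.049,0],"rot":[0,0,0],"grip":0.05},{"dp":[0.009,0.049,0],"rot":[0,0,0],"grip":0.05},{"dp":[0.009,0.049,0],"rot":[0,0,0],"grip":0.05},{"dp":[0.007,0.035,0],"rot":[0,0,0],"grip":0.05},{"dp":[0,0,0],"rot":[0,0,0],"grip":0.05},{"dp":[0,0,0],"rot":[0,0,0],"grip":0.05}])

```text
clock: 36.2
tcp_pos: [0.585, 0.3928, 0.1195]
orientation: [-2.419, 1.994, -0.011]
contact_force: [0.3, -0.4, -1.1]
grip_width: 0.0497
```

Run:
```python
from h import *
go((.584,.3905,.039,-1.377)); d=grab("wrist","pics/w6.png"); e=grab("top","pics/top3.png")
b=e["img"][170:270,340:490,::-1]
cv2.imwrite("pics/v6.png",np.vstack([cv2.resize(d["img"][:,:,::-1],(480,300)),cv2.resize(b,(480,300))]))
```

```text
t 36.2 at [0.585  0.3928 0.1195] yaw -1.379 tiltfix [-0.0009  0.0096  0.    ] F [ 0.3 -0.4 -1.1] w 0.0497
  to (0.584, 0.3905, 0.039, -1.377) d [-0.001  -0.0023 -0.0805] dyaw 0.002
```

View pics/v6.png

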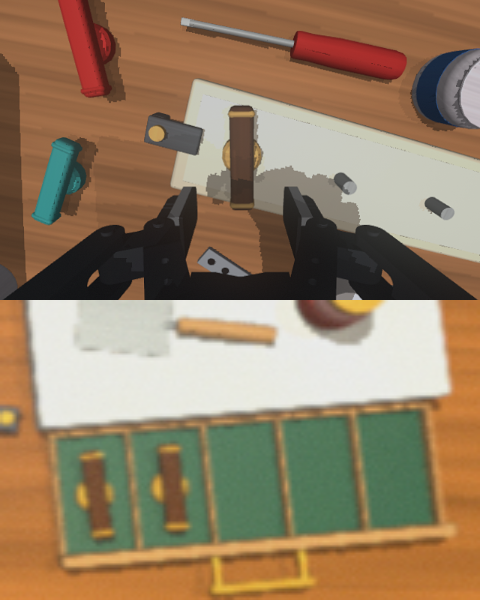

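Request:
send_rows(motion=[{"dp":[-0.001,0.001,-0.03],"rot":[0,0.01,0.002],"grip":0.05},{"dp":[0,0,-0.03],"rot":[0,0,0],"grip":0.05},{"dp":[0,0,-0.013],"rot":[0,0,0],"grip":0.05},{"dp":[0,0,0],"rot":[0,0,0],"grip":0.05},{"dp":[0,0,0],"rot":[0,0,0],"grip":0.05}])

```text
clock: 36.92
tcp_pos: [0.5841, 0.3891, 0.0438]
orientation: [2.419, -2.003, -0.004]
contact_force: [1.0, -0.7, 0.6]
grip_width: 0.0502
```

Run:
```python
from h import *
go((.584,.3905,.039,-1.377))
```

```text
t 36.92 at [0.5841 0.3891 0.0438] yaw -1.383 tiltfix [-0.001  -0.0022 -0.    ] F [ 1.  -0.7  0.6] w 0.0502
  to (0.584, 0.3905, 0.039, -1.377) d [-0.0001  0.0014 -0.0048] dyaw 0.006
```

Request:
send_rows(motion=[{"dp":[0,0.0014,-0.0045],"rot":[0,0,0.006],"grip":0.05},{"dp":[0,0,0],"rot":[0,0,0],"grip":0.05}])

```text
clock: 37.17
tcp_pos: [0.5849, 0.3911, 0.0406]
orientation: [-2.425, 1.995, 0.003]
contact_force: [0.4, 0.1, 0.1]
grip_width: 0.0501
```

Request:
send_rows(motion=[{"dp":[-0.0005,-0.0005,-0.001],"rot":[0,0,0],"grip":0.05},{"dp":[0,0,0],"rot":[0,0,0],"grip":0.0},{"dp":[0,0,0],"rot":[0,0,0],"grip":0.0},{"dp":[0,0,0],"rot":[0,0,0],"grip":0.0},{"dp":[0,0,0],"rot":[0,0,0],"grip":0.0}])

```text
clock: 37.8
tcp_pos: [0.5847, 0.3913, 0.0408]
orientation: [-2.425, 1.993, 0.003]
contact_force: [-0.1, -0.2, 1.1]
grip_width: 0.0175
```

Request:
send_rows(motion=[{"dp":[0,0,0.0008],"rot":[0,0,0.13],"grip":0.0},{"dp":[0,0,0.0008],"rot":[0,0,0.13],"grip":0.0},{"dp":[0,0,0.001],"rot":[0,0,0.13],"grip":0.0},{"dp":[0,0,0.001],"rot":[0,0,0.13],"grip":0.0}])

```text
clock: 38.3
tcp_pos: [0.5848, 0.3897, 0.0418]
orientation: [-2.867, 1.283, -0.001]
contact_force: [2.5, 0.1, -5.8]
grip_width: 0.0174
```

Request:
send_rows(motion=[{"dp":[0,0,0.001],"rot":[0,0,-0.13],"grip":0.0},{"dp":[0,0,0.001],"rot":[0,0,-0.13],"grip":0.0},{"dp":[0,0,0.001],"rot":[0,0,-0.13],"grip":0.0},{"dp":[0,0,0.001],"rot":[0,0,-0.13],"grip":0.0},{"dp":[0,0,0.001],"rot":[0,0,-0.13],"grip":0.0},{"dp":[0,0,0.001],"rot":[0,0,-0.13],"grip":0.0},{"dp":[0,0,0.001],"rot":[0,0,-0.13],"grip":0.0},{"dp":[0,0,0.001],"rot":[0,0,-0.13],"grip":0.0}])

```text
clock: 39.3
tcp_pos: [0.584, 0.3923, 0.0428]
orientation: [-1.815, 2.563, -0.002]
contact_force: [3.1, 1.1, -5.7]
grip_width: 0.017
```

Run:
```python
from h import *
go()
```

```text
t 39.3 at [0.584  0.3923 0.0428] yaw -1.909 tiltfix [0.0003 0.0021 0.    ] F [ 3.1  1.1 -5.7] w 0.017
```

Request:
send_rows(motion=[{"dp":[0,0,0.0014],"rot":[0.001,0.001,0.13],"grip":0.0},{"dp":[0,0,0.0018],"rot":[0.001,0.001,0.13],"grip":0.0},{"dp":[0,0,0.0018],"rot":[0.001,0.001,0.13],"grip":0.0},{"dp":[0,0,0.0018],"rot":[0.001,0.001,0.13],"grip":0.0},{"dp":[0,0,0.0018],"rot":[0.001,0.001,0.13],"grip":0.0},{"dp":[0,0,0.0018],"rot":[0.001,0.001,0.13],"grip":0.0},{"dp":[0,0,0.0018],"rot":[0.001,0.001,0.13],"grip":0.0},{"dp":[0,0,0.0014],"rot":[0.001,0.001,0.13],"grip":0.0}])

```text
clock: 40.3
tcp_pos: [0.5843, 0.3897, 0.0451]
orientation: [2.866, -1.281, 0.001]
contact_force: [5.1, 1.6, -8.9]
grip_width: 0.0173
```

Request:
send_rows(motion=[{"dp":[0,0,0.0014],"rot":[0.001,0.001,-0.13],"grip":0.0},{"dp":[0,0,0.0018],"rot":[0.001,0.001,-0.13],"grip":0.0},{"dp":[0,0,0.0018],"rot":[0.001,0.001,-0.13],"grip":0.0},{"dp":[0,0,0.0018],"rot":[0.001,0.001,-0.13],"grip":0.0},{"dp":[0,0,0.0018],"rot":[0.001,0.001,-0.13],"grip":0.0},{"dp":[0,0,0.0018],"rot":[0.001,0.001,-0.13],"grip":0.0},{"dp":[0,0,0.0018],"rot":[0.001,0.001,-0.13],"grip":0.0},{"dp":[0,0,0.0014],"rot":[0.001,0.001,-0.13],"grip":0.0}])

```text
clock: 41.3
tcp_pos: [0.5836, 0.3922, 0.047]
orientation: [-1.815, 2.562, 0.011]
contact_force: [4.5, 0.8, -9.3]
grip_width: 0.0172
```

Run:
```python
from h import *
go()
```

```text
t 41.3 at [0.5836 0.3922 0.047 ] yaw -1.909 tiltfix [-0.0066 -0.0027 -0.    ] F [ 4.5  0.8 -9.3] w 0.0172
```

Request:
send_rows(motion=[{"dp":[0,0,0.0016],"rot":[0,0,0.13],"grip":0.0},{"dp":[0,0,0.0025],"rot":[0,0,0.13],"grip":0.0},{"dp":[0,0,0.0025],"rot":[0,0,0.13],"grip":0.0},{"dp":[0,0,0.0025],"rot":[0,0,0.13],"grip":0.0},{"dp":[0,0,0.0025],"rot":[0,0,0.13],"grip":0.0},{"dp":[0,0,0.0025],"rot":[0,0,0.13],"grip":0.0},{"dp":[0,0,0.0025],"rot":[0,0,0.13],"grip":0.0},{"dp":[0,0,0.0018],"rot":[0,0,0.13],"grip":0.0}])

```text
clock: 42.3
tcp_pos: [0.5839, 0.39, 0.0504]
orientation: [2.865, -1.278, 0.009]
contact_force: [5.4, -0.2, -12.1]
grip_width: 0.0176
```

Request:
send_rows(motion=[{"dp":[0,0,0.0014],"rot":[0.001,0.001,-0.13],"grip":0.0},{"dp":[0,0,0.0022],"rot":[0.001,0.001,-0.13],"grip":0.0},{"dp":[0,0,0.0022],"rot":[0.001,0.001,-0.13],"grip":0.0},{"dp":[0,0,0.0022],"rot":[0.001,0.001,-0.13],"grip":0.0},{"dp":[0,0,0.0022],"rot":[0.001,0.001,-0.13],"grip":0.0},{"dp":[0,0,0.0022],"rot":[0.001,0.001,-0.13],"grip":0.0},{"dp":[0,0,0.0022],"rot":[0.001,0.001,-0.13],"grip":0.0},{"dp":[0,0,0.0016],"rot":[0.001,0.001,-0.13],"grip":0.0}])

```text
clock: 43.3
tcp_pos: [0.5836, 0.3922, 0.0527]
orientation: [1.814, -2.56, -0.003]
contact_force: [5.3, 2.1, -10.2]
grip_width: 0.0171
```

Run:
```python
from h import *
go()
```

```text
t 43.3 at [0.5836 0.3922 0.0527] yaw -1.909 tiltfix [ 0.0007 -0.004   0.    ] F [  5.3   2.1 -10.2] w 0.0171
```

Request:
send_rows(motion=[{"dp":[0,0,0.0016],"rot":[0,0,0.13],"grip":0.0},{"dp":[0,0,0.0025],"rot":[0,0,0.13],"grip":0.0},{"dp":[0,0,0.0025],"rot":[0,0,0.13],"grip":0.0},{"dp":[0,0,0.0025],"rot":[0,0,0.13],"grip":0.0},{"dp":[0,0,0.0025],"rot":[0,0,0.13],"grip":0.0},{"dp":[0,0,0.0025],"rot":[0,0,0.13],"grip":0.0},{"dp":[0,0,0.0025],"rot":[0,0,0.13],"grip":0.0},{"dp":[0,0,0.0018],"rot":[0,0,0.13],"grip":0.0}])

```text
clock: 44.3
tcp_pos: [0.584, 0.39, 0.0559]
orientation: [2.863, -1.276, 0.021]
contact_force: [6.3, 0.7, -12.4]
grip_width: 0.0174
```

Request:
send_rows(motion=[{"dp":[0,0,0.0016],"rot":[0,0,-0.13],"grip":0.0},{"dp":[0,0,0.0025],"rot":[0,0,-0.13],"grip":0.0},{"dp":[0,0,0.0025],"rot":[0,0,-0.13],"grip":0.0},{"dp":[0,0,0.0025],"rot":[0,0,-0.13],"grip":0.0},{"dp":[0,0,0.0025],"rot":[0,0,-0.13],"grip":0.0},{"dp":[0,0,0.0025],"rot":[0,0,-0.13],"grip":0.0},{"dp":[0,0,0.0025],"rot":[0,0,-0.13],"grip":0.0},{"dp":[0,0,0.0018],"rot":[0,0,-0.13],"grip":0.0}])

```text
clock: 45.3
tcp_pos: [0.5835, 0.3919, 0.059]
orientation: [1.808, -2.552, 0.022]
contact_force: [5.6, 1.6, -10.8]
grip_width: 0.0175
```

Request:
send_rows(motion=[{"dp":[0,0,0.0016],"rot":[0,0,0.13],"grip":0.0},{"dp":[0,0,0.0025],"rot":[0,0,0.13],"grip":0.0},{"dp":[0,0,0.0025],"rot":[0,0,0.13],"grip":0.0},{"dp":[0,0,0.0025],"rot":[0,0,0.13],"grip":0.0},{"dp":[0,0,0.0025],"rot":[0,0,0.13],"grip":0.0},{"dp":[0,0,0.0025],"rot":[0,0,0.13],"grip":0.0},{"dp":[0,0,0.0025],"rot":[0,0,0.13],"grip":0.0},{"dp":[0,0,0.0018],"rot":[0,0,0.13],"grip":0.0}])

```text
clock: 46.3
tcp_pos: [0.5834, 0.3907, 0.0633]
orientation: [2.863, -1.273, 0.046]
contact_force: [0.1, -2.3, -1.9]
grip_width: 0.0173
```

Run:
```python
from h import *
go()
```

```text
t 46.3 at [0.5834 0.3907 0.0633] yaw -0.837 tiltfix [0.0189 0.0238 0.    ] F [ 0.1 -2.3 -1.9] w 0.0173
```

Request:
send_rows(motion=[{"dp":[0,0,0.003],"rot":[0,0,-0.13],"grip":0.0},{"dp":[0,0,0.006],"rot":[0,0,-0.13],"grip":0.0},{"dp":[0,0,0.012],"rot":[0,0,-0.13],"grip":0.0},{"dp":[0,0,0.025],"rot":[0.01,0.01,-0.13],"grip":0.0},{"dp":[0,0,0.01],"rot":[0.01,0.01,-0.1],"grip":0.0}])

```text
clock: 46.92
tcp_pos: [0.5807, 0.3892, 0.1172]
orientation: [2.312, -2.101, -0.011]
contact_force: [-0.4, 0.8, -2.8]
grip_width: 0.0173
```

Request:
send_rows(motion=[{"dp":[-0.007,-0.05,0],"rot":[0,0,0],"grip":0.0},{"dp":[-0.007,-0.05,0],"rot":[0,0,0],"grip":0.0},{"dp":[-0.007,-0.05,0],"rot":[0,0,0],"grip":0.0},{"dp":[-0.007,-0.05,0],"rot":[0,0,0],"grip":0.0},{"dp":[-0.007,-0.05,0],"rot":[0,0,0],"grip":0.0},{"dp":[-0.007,-0.05,0],"rot":[0,0,0],"grip":0.0},{"dp":[-0.007,-0.05,0],"rot":[0,0,0],"grip":0.0},{"dp":[-0.007,-0.05,0],"rot":[0,0,0],"grip":0.0},{"dp":[-0.007,-0.05,0],"rot":[0,0,0],"grip":0.0},{"dp":[-0.007,-0.05,0],"rot":[0,0,0],"grip":0.0},{"dp":[-0.008,-0.04,0],"rot":[0,0,0],"grip":0.0},{"dp":[-0.008,-0.03,0],"rot":[0,0,0],"grip":0.0},{"dp":[0,0,0],"rot":[0,0,0],"grip":0.0},{"dp":[0,0,0],"rot":[0,0,0],"grip":0.0}])

```text
clock: 48.68
tcp_pos: [0.4863, -0.1966, 0.1158]
orientation: [2.312, -2.102, -0.011]
contact_force: [0.9, -0.7, -2.1]
grip_width: 0.0174
```

Run:
```python
from h import *
go((.4925,-.2245,.0335,-1.46))
```

```text
t 48.67 at [ 0.4863 -0.1966  0.1158] yaw -1.476 tiltfix [ 0.0077 -0.0161  0.    ] F [ 0.9 -0.7 -2.1] w 0.0174
  to (0.4925, -0.2245, 0.0335, -1.46) d [ 0.0062 -0.0279 -0.0823] dyaw 0.016
```

Request:
send_rows(motion=[{"dp":[0.005,-0.028,-0.01],"rot":[0.008,-0.016,0.016],"grip":0.0},{"dp":[0,0,-0.025],"rot":[0,0,0],"grip":0.0},{"dp":[0,0,-0.025],"rot":[0,0,0],"grip":0.0},{"dp":[0,0,-0.015],"rot":[0,0,0],"grip":0.0},{"dp":[0,0,0],"rot":[0,0,0],"grip":0.0}])

```text
clock: 49.3
tcp_pos: [0.4947, -0.2187, 0.0381]
orientation: [-2.351, 2.08, 0.002]
contact_force: [-0.5, -0.3, -1.8]
grip_width: 0.0175
```

Run:
```python
from h import *
go((.4925,-.2245,.0335,-1.46))
```

```text
t 49.3 at [ 0.4947 -0.2187  0.0381] yaw -1.449 tiltfix [-0.003   0.0009  0.    ] F [-0.5 -0.3 -1.8] w 0.0175
  to (0.4925, -0.2245, 0.0335, -1.46) d [-0.0022 -0.0058 -0.0046] dyaw -0.011
```

Request:
send_rows(motion=[{"dp":[-0.002,-0.005,-0.0045],"rot":[0,0,-0.01],"grip":0.0},{"dp":[0,0,0],"rot":[0,0,0],"grip":0.0},{"dp":[0,0,0],"rot":[0,0,0],"grip":0.038},{"dp":[0,0,0],"rot":[0,0,0],"grip":0.038},{"dp":[0,0,0],"rot":[0,0,0],"grip":0.038}])

```text
clock: 49.92
tcp_pos: [0.4947, -0.2246, 0.0359]
orientation: [-2.339, 2.09, -0.005]
contact_force: [0.2, -0.7, -0.7]
grip_width: 0.038
```

Request:
send_rows(motion=[{"dp":[0,0,0.03],"rot":[0,0,0],"grip":0.038},{"dp":[0,0,0.05],"rot":[0,0,0],"grip":0.05},{"dp":[-0.005,0.044,0],"rot":[0,0,0.16],"grip":0.05},{"dp":[-0.005,0.044,0],"rot":[0,0,0.16],"grip":0.05},{"dp":[-0.006,0.044,0],"rot":[0,0,0.16],"grip":0.05},{"dp":[-0.006,0.044,0],"rot":[0,0,0.16],"grip":0.05},{"dp":[-0.007,0.044,0],"rot":[0,0,0.16],"grip":0.05},{"dp":[-0.007,0.044,0],"rot":[0,0,0.16],"grip":0.05},{"dp":[-0.007,0.044,0],"rot":[0,0,0.16],"grip":0.05},{"dp":[-0.007,0.035,0],"rot":[0,0,0.16],"grip":0.05},{"dp":[0,0,0],"rot":[0,0,0.16],"grip":0.05},{"dp":[0,0,0],"rot":[0,0,0],"grip":0.05},{"dp":[0,0,0],"rot":[0,0,0],"grip":0.05}])

```text
clock: 51.55
tcp_pos: [0.4438, 0.1281, 0.1218]
orientation: [-3.128, -0.034, -0.011]
contact_force: [-0.5, -0.3, 0.1]
grip_width: 0.0499
```

Run:
```python
from h import *
go((.438,.132,.003,.02)); d=grab("wrist","pics/w7.png"); e=grab("top","pics/top4.png")
b=e["img"][170:270,340:490,::-1]
cv2.imwrite("pics/v7.png",np.vstack([np.hstack([cv2.resize(d["img"][:,:,::-1],(400,250)),cv2.resize(b,(400,267))[:250]]),cv2.resize(e["img"][220:270,200:340,::-1],(800,286),interpolation=cv2.INTER_CUBIC)]))
c=np.array([.438,.132]);v=np.array([np.cos(1.591),np.sin(1.591)])*.05
print(pix(d,[[*c,.006],[*(c+v),.006],[*(c-v),.006]])*400/640)
```

```text
t 51.55 at [0.4438 0.1281 0.1218] yaw 0.022 tiltfix [-0.0133  0.0071  0.    ] F [-0.5 -0.3  0.1] w 0.0499
  to (0.438, 0.132, 0.003, 0.02) d [-0.0058  0.0039 -0.1188] dyaw -0.002
[[194.24996142 121.50219957]
 [194.06988901  79.20207131]
 [194.42516051 159.86951346]]
```

View pics/v7.png

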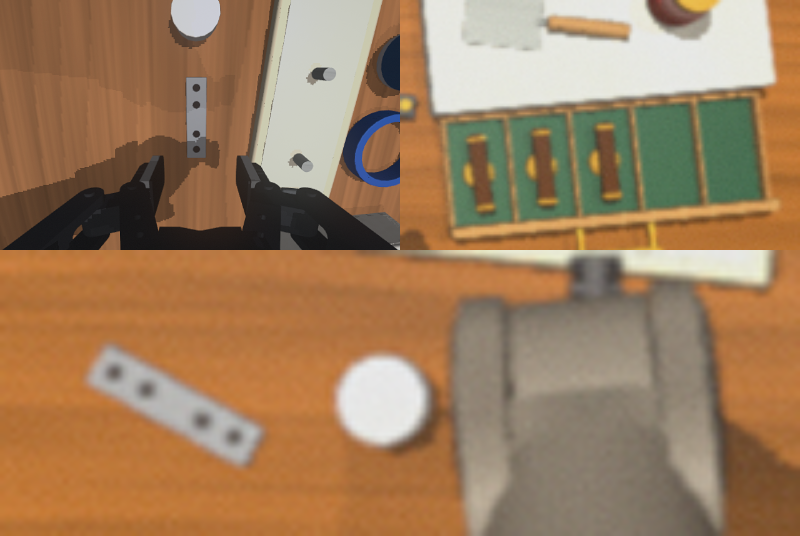

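Request:
send_rows(motion=[{"dp":[-0.0045,0.005,-0.03],"rot":[-0.013,0.007,0],"grip":0.045},{"dp":[0,0,-0.04],"rot":[0,0,0],"grip":0.045},{"dp":[0,0,-0.028],"rot":[0,0,0],"grip":0.045},{"dp":[0,0,0],"rot":[0,0,0],"grip":0.045},{"dp":[0,0,0],"rot":[0,0,0],"grip":0.045}])

```text
clock: 52.28
tcp_pos: [0.4415, 0.1315, 0.0227]
orientation: [3.141, 0.019, 0.006]
contact_force: [-0.1, 0.0, 0.4]
grip_width: 0.0447
```

Run:
```python
from h import *
go((.4395,.1335,.003,.02))
```

```text
t 52.27 at [0.4415 0.1315 0.0227] yaw 0.012 tiltfix [0.     0.0036 0.    ] F [-0.1  0.   0.4] w 0.0447
  to (0.4395, 0.1335, 0.003, 0.02) d [-0.002   0.002  -0.0197] dyaw 0.008
```

Request:
send_rows(motion=[{"dp":[-0.002,0.002,-0.012],"rot":[0,0,0.008],"grip":0.045},{"dp":[0,0,0],"rot":[0,0,0],"grip":0.045},{"dp":[0,0,-0.005],"rot":[0,0,0],"grip":0.045},{"dp":[0,0,0],"rot":[0,0,0],"grip":0.045}])

```text
clock: 52.78
tcp_pos: [0.4409, 0.1345, 0.0068]
orientation: [-3.139, -0.032, -0.012]
contact_force: [0.8, -0.1, 0.1]
grip_width: 0.0452
```

Request:
send_rows(motion=[{"dp":[-0.001,0,-0.0035],"rot":[0,0,0],"grip":0.045},{"dp":[0,0,0],"rot":[0,0,0],"grip":0.0},{"dp":[0,0,0],"rot":[0,0,0],"grip":0.0},{"dp":[0,0,0],"rot":[0,0,0],"grip":0.0},{"dp":[0,0,0],"rot":[0,0,0],"grip":0.0}], grip_force=60)

```text
clock: 53.4
tcp_pos: [0.4401, 0.1345, 0.0037]
orientation: [-3.139, -0.031, -0.012]
contact_force: [0.0, -0.5, -1.8]
grip_width: 0.0206
```

Request:
send_rows(motion=[{"dp":[0,0,0.02],"rot":[0,0,0],"grip":0.0},{"dp":[0,0,0.05],"rot":[0,0,0],"grip":0.0},{"dp":[0,0,0.025],"rot":[0,0,0],"grip":0.0},{"dp":[0.006,-0.043,0],"rot":[0,0,-0.15],"grip":0.0},{"dp":[0.006,-0.043,0],"rot":[0,0,-0.15],"grip":0.0},{"dp":[0.006,-0.043,0],"rot":[0,0,-0.15],"grip":0.0},{"dp":[0.006,-0.043,0],"rot":[0,0,-0.15],"grip":0.0},{"dp":[0.006,-0.043,0],"rot":[0,0,-0.15],"grip":0.0},{"dp":[0.006,-0.043,0],"rot":[0,0,-0.15],"grip":0.0},{"dp":[0.006,-0.043,0],"rot":[0,0,-0.15],"grip":0.0},{"dp":[0.006,-0.043,0],"rot":[0,0,-0.15],"grip":0.0},{"dp":[0.006,-0.043,0],"rot":[0,0,-0.15],"grip":0.0},{"dp":[0.006,-0.035,0],"rot":[0,0,-0.12],"grip":0.0},{"dp":[0,0,0],"rot":[0,0,0],"grip":0.0},{"dp":[0,0,0],"rot":[0,0,0],"grip":0.0}])

```text
clock: 55.28
tcp_pos: [0.4987, -0.2979, 0.0999]
orientation: [2.307, -2.129, 0.012]
contact_force: [0.2, 0.2, -1.2]
grip_width: 0.0207
```

Run:
```python
from h import *
go((.5008,-.299,.016,-1.46))
```

```text
t 55.27 at [ 0.4987 -0.2979  0.0999] yaw -1.49 tiltfix [0.0071 0.0037 0.    ] F [ 0.2  0.2 -1.2] w 0.0207
  to (0.5008, -0.299, 0.016, -1.46) d [ 0.0021 -0.0011 -0.0839] dyaw 0.03
```

Request:
send_rows(motion=[{"dp":[0.0,-0.004,-0.025],"rot":[0.007,0.004,0.03],"grip":0.0},{"dp":[0,0,-0.025],"rot":[0,0,0],"grip":0.0},{"dp":[0,0,-0.018],"rot":[0,0,0],"grip":0.0},{"dp":[0,0,0],"rot":[0,0,0],"grip":0.0}])

```text
clock: 55.78
tcp_pos: [0.4997, -0.2963, 0.0299]
orientation: [-2.348, 2.082, 0.004]
contact_force: [0.3, 0.3, -1.0]
grip_width: 0.0209
```

Request:
send_rows(motion=[{"dp":[0,-0.003,-0.009],"rot":[0,0,0],"grip":0.0},{"dp":[0,0,0],"rot":[0,0,0],"grip":0.0},{"dp":[0,0,-0.004],"rot":[0,0,0],"grip":0.0},{"dp":[0,0,0],"rot":[0,0,0],"grip":0.0}])

```text
clock: 56.28
tcp_pos: [0.5009, -0.2998, 0.0179]
orientation: [-2.349, 2.08, -0.0]
contact_force: [-0.3, -0.6, -0.2]
grip_width: 0.0206
```

Request:
send_rows(motion=[{"dp":[0,0,-0.002],"rot":[0,0,0],"grip":0.0},{"dp":[0,0,0],"rot":[0,0,0],"grip":0.036},{"dp":[0,0,0],"rot":[0,0,0],"grip":0.036},{"dp":[0,0,0],"rot":[0,0,0],"grip":0.036},{"dp":[0,0,0.03],"rot":[0,0,0],"grip":0.036},{"dp":[0,0,0.05],"rot":[0,0,0],"grip":0.045},{"dp":[0,0,0.02],"rot":[0,0,0],"grip":0.045}])

```text
clock: 57.15
tcp_pos: [0.5001, -0.2997, 0.1176]
orientation: [-2.349, 2.081, 0.003]
contact_force: [0.1, -0.5, 0.0]
grip_width: 0.045
```

Request:
send_rows(motion=[{"dp":[-0.004,0.048,0],"rot":[0,0,0.097],"grip":0.045},{"dp":[-0.004,0.048,0],"rot":[0,0,0.097],"grip":0.045},{"dp":[-0.004,0.048,0],"rot":[0,0,0.097],"grip":0.045},{"dp":[-0.004,0.048,0],"rot":[0,0,0.097],"grip":0.045},{"dp":[-0.004,0.048,0],"rot":[0,0,0.097],"grip":0.045},{"dp":[-0.004,0.048,0],"rot":[0,0,0.097],"grip":0.045},{"dp":[-0.004,0.048,0],"rot":[0,0,0.097],"grip":0.045},{"dp":[-0.004,0.048,0],"rot":[0,0,0.097],"grip":0.045},{"dp":[-0.004,0.048,0],"rot":[0,0,0.097],"grip":0.045},{"dp":[-0.005,0.048,0],"rot":[0,0,0.097],"grip":0.045},{"dp":[-0.007,0.048,0],"rot":[0,0,0],"grip":0.045},{"dp":[-0.007,0.048,0],"rot":[0,0,0],"grip":0.045},{"dp":[-0.008,0.048,0],"rot":[0,0,0],"grip":0.045},{"dp":[-0.008,0.035,0],"rot":[0,0,0],"grip":0.045},{"dp":[0,0,0],"rot":[0,0,0],"grip":0.045},{"dp":[0,0,0],"rot":[0,0,0],"grip":0.045}])

```text
clock: 59.15
tcp_pos: [0.4201, 0.3804, 0.1157]
orientation: [-3.062, 0.691, 0.003]
contact_force: [-0.7, 0.2, 0.7]
grip_width: 0.045
```

Run:
```python
from h import *
go((.431,.365,.003,-.492)); d=grab("wrist","pics/w8.png"); e=grab("top","pics/top5.png")
b=e["img"][170:270,340:490,::-1]
cv2.imwrite("pics/v8.png",np.vstack([cv2.resize(d["img"][:,:,::-1],(480,300)),cv2.resize(b,(450,300),interpolation=cv2.INTER_CUBIC)[:, :450] if 0 else cv2.resize(b,(480,300))]))
c=np.array([.4295,.3635]);v=np.array([np.cos(1.079),np.sin(1.079)])*.05
print(pix(d,[[*c,.006],[*(c+v),.006],[*(c-v),.006]])*480/640)
```

```text
t 59.15 at [0.4201 0.3804 0.1157] yaw -0.444 tiltfix [-0.0031 -0.0012 -0.    ] F [-0.7  0.2  0.7] w 0.045
  to (0.431, 0.365, 0.003, -0.492) d [ 0.0109 -0.0154 -0.1127] dyaw -0.048
[[255.79612654 161.01627162]
 [259.21919471 110.71319504]
 [252.67858346 206.33026486]]
```

View pics/v8.png

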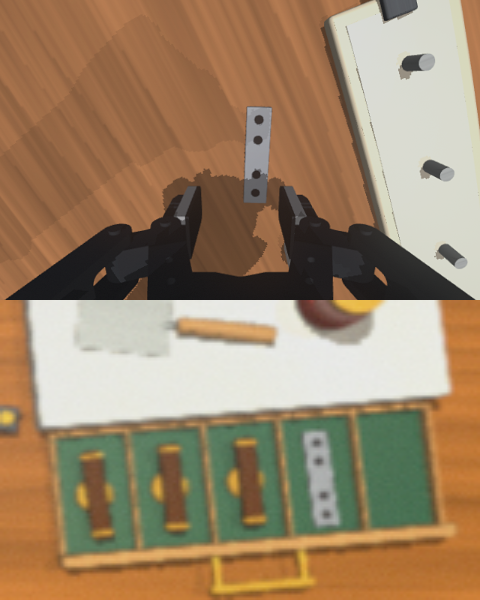

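Request:
send_rows(motion=[{"dp":[0.0117,-0.0145,-0.03],"rot":[-0.003,0,-0.048],"grip":0.045},{"dp":[0,0,-0.04],"rot":[0,0,0],"grip":0.045},{"dp":[0,0,-0.022],"rot":[0,0,0],"grip":0.045},{"dp":[0,0,0],"rot":[0,0,0],"grip":0.045},{"dp":[0,0,0],"rot":[0,0,0],"grip":0.045}])

```text
clock: 59.88
tcp_pos: [0.4355, 0.3604, 0.0236]
orientation: [-3.041, 0.781, -0.001]
contact_force: [-0.4, 0.3, 0.7]
grip_width: 0.0452
```

Run:
```python
from h import *
go((.4318,.3657,.003,-.492))
```

```text
t 59.88 at [0.4355 0.3604 0.0236] yaw -0.503 tiltfix [-0.0021  0.0012  0.    ] F [-0.4  0.3  0.7] w 0.0452
  to (0.4318, 0.3657, 0.003, -0.492) d [-0.0037  0.0053 -0.0206] dyaw 0.011
```

Request:
send_rows(motion=[{"dp":[-0.0037,0.005,-0.005],"rot":[0,0,0.011],"grip":0.045},{"dp":[0,0,0],"rot":[0,0,0],"grip":0.045},{"dp":[0,0,-0.011],"rot":[0,0,0],"grip":0.045},{"dp":[0,0,0],"rot":[0,0,0],"grip":0.045}])

```text
clock: 60.38
tcp_pos: [0.4323, 0.3672, 0.0089]
orientation: [-3.042, 0.761, -0.003]
contact_force: [-0.6, -0.1, 0.1]
grip_width: 0.045
```

Request:
send_rows(motion=[{"dp":[0,-0.001,-0.005],"rot":[0,0,0],"grip":0.045},{"dp":[0,0,0],"rot":[0,0,0],"grip":0.0},{"dp":[0,0,0],"rot":[0,0,0],"grip":0.0},{"dp":[0,0,0],"rot":[0,0,0],"grip":0.0},{"dp":[0,0,0],"rot":[0,0,0],"grip":0.0}])

```text
clock: 61.0
tcp_pos: [0.4327, 0.366, 0.004]
orientation: [-3.041, 0.762, -0.003]
contact_force: [-0.5, -0.2, -0.1]
grip_width: 0.0205
```

Request:
send_rows(motion=[{"dp":[0,0,0.02],"rot":[0,0,0],"grip":0.0},{"dp":[0,0,0.05],"rot":[0,0,0],"grip":0.0},{"dp":[0,0,0.03],"rot":[0,0,0],"grip":0.0},{"dp":[0.005,-0.049,0],"rot":[0,0,-0.097],"grip":0.0},{"dp":[0.005,-0.049,0],"rot":[0,0,-0.097],"grip":0.0},{"dp":[0.005,-0.049,0],"rot":[0,0,-0.097],"grip":0.0},{"dp":[0.005,-0.049,0],"rot":[0,0,-0.097],"grip":0.0},{"dp":[0.005,-0.049,0],"rot":[0,0,-0.097],"grip":0.0},{"dp":[0.005,-0.049,0],"rot":[0,0,-0.097],"grip":0.0},{"dp":[0.005,-0.049,0],"rot":[0,0,-0.097],"grip":0.0},{"dp":[0.005,-0.049,0],"rot":[0,0,-0.097],"grip":0.0},{"dp":[0.005,-0.049,0],"rot":[0,0,-0.097],"grip":0.0},{"dp":[0.005,-0.049,0],"rot":[0,0,-0.097],"grip":0.0}])

```text
clock: 62.62
tcp_pos: [0.4857, -0.1331, 0.1217]
orientation: [-2.296, 2.11, -0.021]
contact_force: [0.2, 0.3, -0.9]
grip_width: 0.0205
```

Request:
send_rows(motion=[{"dp":[0.005,-0.049,0],"rot":[0,0,0],"grip":0.0},{"dp":[0.005,-0.049,0],"rot":[0,0,0],"grip":0.0},{"dp":[0.005,-0.045,0],"rot":[0,0,0],"grip":0.0},{"dp":[0.005,-0.04,0],"rot":[0,0,0],"grip":0.0},{"dp":[0.005,-0.03,0],"rot":[0,0,0],"grip":0.0},{"dp":[0,0,0],"rot":[0,0,0],"grip":0.0},{"dp":[0,0,0],"rot":[0,0,0],"grip":0.0}])

```text
clock: 63.5
tcp_pos: [0.5103, -0.3577, 0.1303]
orientation: [-2.286, 2.117, -0.031]
contact_force: [-0.2, 0.3, -0.4]
grip_width: 0.0204
```

Run:
```python
from h import *
go((.509,-.3736,.016,-1.46))
```

```text
t 63.5 at [ 0.5103 -0.3577  0.1303] yaw -1.494 tiltfix [-0.0056  0.032   0.    ] F [-0.2  0.3 -0.4] w 0.0204
  to (0.509, -0.3736, 0.016, -1.46) d [-0.0013 -0.0159 -0.1143] dyaw 0.034
```

Request:
send_rows(motion=[{"dp":[-0.001,-0.018,-0.03],"rot":[-0.006,0.032,0.034],"grip":0.0},{"dp":[0,0,-0.035],"rot":[0,0,0],"grip":0.0},{"dp":[0,0,-0.02],"rot":[0,0,0],"grip":0.0},{"dp":[0,0,0],"rot":[0,0,0],"grip":0.0},{"dp":[0,0,0],"rot":[0,0,0],"grip":0.0}])

```text
clock: 64.12
tcp_pos: [0.5121, -0.3709, 0.0464]
orientation: [-2.346, 2.084, -0.001]
contact_force: [0.5, -1.0, -0.7]
grip_width: 0.021
```

Run:
```python
from h import *
go((.509,-.3736,.016,-1.46))
```

```text
t 64.12 at [ 0.5121 -0.3709  0.0464] yaw -1.453 tiltfix [-0.0017  0.0027  0.    ] F [ 0.5 -1.  -0.7] w 0.021
  to (0.509, -0.3736, 0.016, -1.46) d [-0.0031 -0.0027 -0.0304] dyaw -0.007
```

Request:
send_rows(motion=[{"dp":[-0.004,-0.003,-0.013],"rot":[0,0,-0.007],"grip":0.0},{"dp":[0,0,-0.01],"rot":[0,0,0],"grip":0.0},{"dp":[0,0,0],"rot":[0,0,0],"grip":0.0},{"dp":[0,0,0],"rot":[0,0,0],"grip":0.0}])

```text
clock: 64.62
tcp_pos: [0.5087, -0.3747, 0.0238]
orientation: [-2.338, 2.093, -0.006]
contact_force: [-0.7, 0.3, -0.8]
grip_width: 0.0204
```

Request:
send_rows(motion=[{"dp":[0,0,-0.0065],"rot":[0,0,0],"grip":0.0},{"dp":[0,0,0],"rot":[0,0,0],"grip":0.0},{"dp":[0,0,0],"rot":[0,0,0],"grip":0.036},{"dp":[0,0,0],"rot":[0,0,0],"grip":0.036},{"dp":[0,0,0],"rot":[0,0,0],"grip":0.036}])

```text
clock: 65.25
tcp_pos: [0.5092, -0.3752, 0.0176]
orientation: [-2.338, 2.093, -0.008]
contact_force: [-0.1, 0.4, -0.2]
grip_width: 0.036
```

Request:
send_rows(motion=[{"dp":[0,0,0.03],"rot":[0,0,0],"grip":0.036},{"dp":[0,0,0.05],"rot":[0,0,0],"grip":0.024},{"dp":[0,0,0.03],"rot":[0,0,0.1],"grip":0.024},{"dp":[-0.02,0.02,0],"rot":[0,0,0.16],"grip":0.024},{"dp":[-0.02,0.02,0],"rot":[0,0,0.16],"grip":0.024},{"dp":[-0.02,0.03,0],"rot":[0,0,0.16],"grip":0.024},{"dp":[-0.02,0.03,0],"rot":[0,0,0.16],"grip":0.024},{"dp":[-0.02,0.03,0],"rot":[0,0,0.16],"grip":0.024},{"dp":[-0.018,0.02,0],"rot":[0,0,0.16],"grip":0.024},{"dp":[0,0,0],"rot":[0,0,0.16],"grip":0.024},{"dp":[0,0,0],"rot":[0,0,0.16],"grip":0.024},{"dp":[0,0,0],"rot":[0,0,0.16],"grip":0.024},{"dp":[0,0,0],"rot":[0,0,0],"grip":0.024},{"dp":[0,0,0],"rot":[0,0,0],"grip":0.024}])

```text
clock: 67.0
tcp_pos: [0.3864, -0.2217, 0.1332]
orientation: [-3.127, -0.195, -0.015]
contact_force: [0.1, 0.3, -0.6]
grip_width: 0.0242
```

Run:
```python
from h import *
go((.388,-.226,.02,.111)); d=grab("wrist","pics/w9.png"); e=grab("top","pics/top6.png"); s=grab("scene","pics/s6.png")
u=np.array([np.cos(.111),np.sin(.111)]);n=np.array([-u[1],u[0]]);U=np.array([.6505,-.207])
b=np.ascontiguousarray(cv2.resize(e["img"][170:270,340:490,::-1],(480,320),interpolation=cv2.INTER_CUBIC))
for k in range(5):
    q=pix(e,[[*(U-u*.158+n*.075*(k-2)),.03]])[0]; cv2.circle(b,tuple(int(x) for x in (q-[340,170])*3.2),3,(0,0,255),-1)
w=cv2.resize(d["img"][:,:,::-1],(432,270)); c=cv2.resize(s["img"][150:330,130:340,::-1],(315,270))
out=np.zeros((590,760,3),np.uint8);out[:320,:480]=b;out[320:,:432]=w;out[320:,440:755]=c
cv2.imwrite("pics/v9.png",out)
```

```text
t 67.0 at [ 0.3864 -0.2217  0.1332] yaw 0.124 tiltfix [-0.009   0.0088  0.    ] F [ 0.1  0.3 -0.6] w 0.0242
  to (0.388, -0.226, 0.02, 0.111) d [ 0.0016 -0.0043 -0.1132] dyaw -0.013
```

View pics/v9.png

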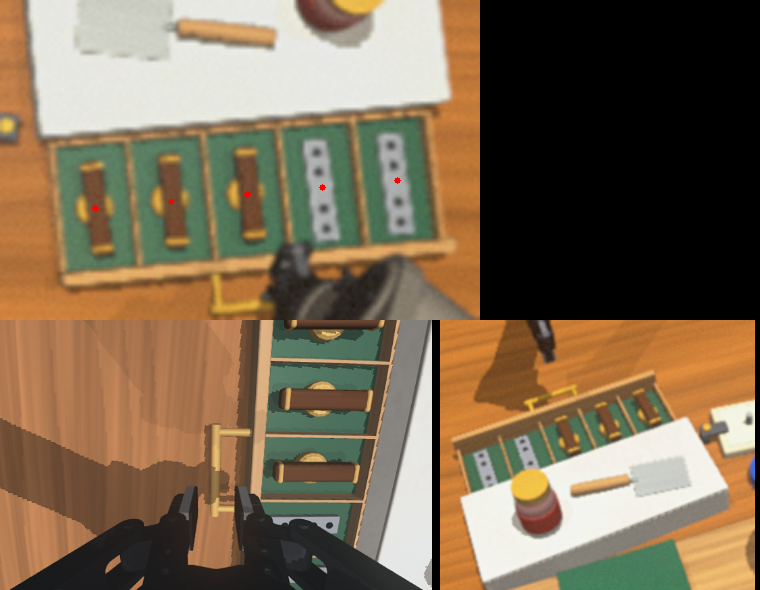

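Request:
send_rows(motion=[{"dp":[0.0016,0,-0.03],"rot":[-0.009,0.009,-0.013],"grip":0.024},{"dp":[0,0,-0.03],"rot":[0,0,0],"grip":0.024},{"dp":[0,0,-0.02],"rot":[0,0,0],"grip":0.024},{"dp":[0,0,0],"rot":[0,0,0],"grip":0.024},{"dp":[0,0,0],"rot":[0,0,0],"grip":0.024}])

```text
clock: 67.78
tcp_pos: [0.3897, -0.222, 0.0519]
orientation: [3.135, 0.171, 0.002]
contact_force: [-0.2, -1.2, 0.6]
grip_width: 0.024
```

Run:
```python
from h import *
go((.388,-.222,.022,.111))
```

```text
t 67.78 at [ 0.3897 -0.222   0.0519] yaw 0.109 tiltfix [0.0019 0.0014 0.    ] F [-0.2 -1.2  0.6] w 0.024
  to (0.388, -0.222, 0.022, 0.111) d [-0.0017 -0.     -0.0299] dyaw 0.002
```

Request:
send_rows(motion=[{"dp":[-0.002,0,-0.01],"rot":[0,0,0],"grip":0.024},{"dp":[0,0,-0.017],"rot":[0,0,0],"grip":0.024},{"dp":[0,0,0],"rot":[0,0,0],"grip":0.0},{"dp":[0,0,0],"rot":[0,0,0],"grip":0.0},{"dp":[0,0,0],"rot":[0,0,0],"grip":0.0}], grip_force=40)

```text
clock: 68.4
tcp_pos: [0.3884, -0.2221, 0.0252]
orientation: [3.134, 0.171, 0.007]
contact_force: [0.9, -0.6, -12.1]
grip_width: 0.0086
```

Request:
send_rows(motion=[{"dp":[0.008,0.0009,0],"rot":[0,0,0],"grip":0.0},{"dp":[0.015,0.0017,0],"rot":[0,0,0],"grip":0.0},{"dp":[0.015,0.0017,0],"rot":[0,0,0],"grip":0.0},{"dp":[0.015,0.0017,0],"rot":[0,0,0],"grip":0.0},{"dp":[0.015,0.0017,0],"rot":[0,0,0],"grip":0.0},{"dp":[0.015,0.0017,0],"rot":[0,0,0],"grip":0.0},{"dp":[0.015,0.0017,0],"rot":[0,0,0],"grip":0.0},{"dp":[0.015,0.0017,0],"rot":[0,0,0],"grip":0.0},{"dp":[0.01,0.0011,0],"rot":[0,0,0],"grip":0.0},{"dp":[0.008,0.0009,0],"rot":[0,0,0],"grip":0.0},{"dp":[0,0,0],"rot":[0,0,0],"grip":0.0}])

```text
clock: 69.78
tcp_pos: [0.5275, -0.2072, 0.0253]
orientation: [3.132, 0.169, 0.004]
contact_force: [2.9, -1.9, -8.6]
grip_width: 0.0087
```

Request:
send_rows(motion=[{"dp":[0.005,0.0006,0],"rot":[0,0,0],"grip":0.0},{"dp":[0.004,0.0004,0],"rot":[0,0,0],"grip":0.0},{"dp":[0.004,0.0004,0],"rot":[0,0,0],"grip":0.0},{"dp":[0,0,0],"rot":[0,0,0],"grip":0.0}])

```text
clock: 70.28
tcp_pos: [0.5308, -0.2067, 0.0253]
orientation: [-3.137, -0.162, 0.02]
contact_force: [2.0, -3.2, -9.9]
grip_width: 0.0085
```

Request:
send_rows(motion=[{"dp":[0.006,0.0007,0],"rot":[0,0,0],"grip":0.0},{"dp":[0.006,0.0007,0],"rot":[0,0,0],"grip":0.0},{"dp":[0,0,0],"rot":[0,0,0],"grip":0.0},{"dp":[0,0,0],"rot":[0,0,0],"grip":0.026},{"dp":[0,0,0],"rot":[0,0,0],"grip":0.026},{"dp":[0,0,0],"rot":[0,0,0],"grip":0.026}])

```text
clock: 71.03
tcp_pos: [0.5342, -0.2052, 0.0268]
orientation: [-3.129, -0.157, 0.043]
contact_force: [0.3, 0.7, -0.1]
grip_width: 0.0258
```

Run:
```python
from h import *
go()
```

```text
t 71.03 at [ 0.5342 -0.2052  0.0268] yaw 0.101 tiltfix [-0.0065 -0.028  -0.    ] F [ 0.3  0.7 -0.1] w 0.0258
```

Released free of load; lift away and check.

Request:
send_rows(motion=[{"dp":[-0.002,0,0.02],"rot":[0,-0.02,0],"grip":0.026},{"dp":[0,0,0.04],"rot":[0,0,0],"grip":0.026},{"dp":[0,0,0.05],"rot":[0,0,0],"grip":0.026},{"dp":[-0.02,0.04,0.04],"rot":[0,0,0],"grip":0.026},{"dp":[-0.02,0.05,0.02],"rot":[0,0,0],"grip":0.026},{"dp":[0,0.05,0],"rot":[0,0,0],"grip":0.026},{"dp":[0,0.05,0],"rot":[0,0,0],"grip":0.026},{"dp":[0,0,0],"rot":[0,0,0],"grip":0.026},{"dp":[0,0,0],"rot":[0,0,0],"grip":0.026}])

```text
clock: 72.15
tcp_pos: [0.4942, -0.008, 0.2048]
orientation: [-3.127, -0.16, -0.004]
contact_force: [0.8, -1.6, 0.3]
grip_width: 0.0262
```

Run:
```python
from h import *
go(); e=grab("top","pics/top7.png"); a=load("pics/top0.npy"); s=grab("scene","pics/s7.png")
f=lambda d:cv2.resize(d["img"][140:260,190:490,::-1],(750,300),interpolation=cv2.INTER_CUBIC)
cv2.imwrite("pics/v10.png",np.vstack([f(a),f(e)]))
```

```text
t 72.15 at [ 0.4942 -0.008   0.2048] yaw 0.103 tiltfix [-0.0107  0.002   0.    ] F [ 0.8 -1.6  0.3] w 0.0262
```

View pics/v10.png

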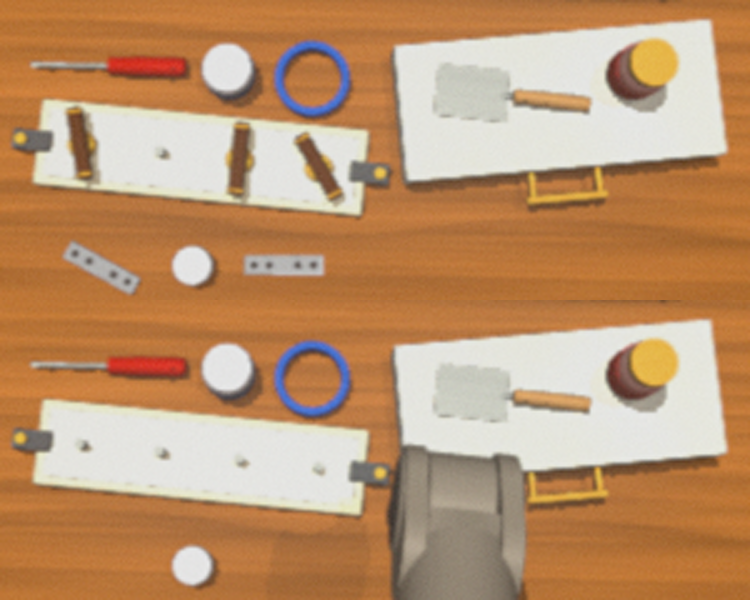

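Run:
```python
from h import *
hand_in(); print(get_obs()["clock"])
```

```text
the job is handed in; nothing more can be done
the job is handed in; nothing more can be done
```

The rail is stripped and the job was handed in at about 72 s of the 210 s allowed; no verdict was reported. I pulled the drawer out about 144 mm and twisted the three pegs off spindles 0, 1 and 3. Spindle 2 was already bare. The pegs went into bays 4, 3 and 2, the two brackets into bays 1 and 0, and I pushed the drawer shut by its handle.

- **Spindles:** the highest pull force at any check was about 14 N, roughly 3 mm of spindle lift and well under the 25 N at which one tears out. I read the force only between swings, not continuously.
- **Parts in the drawer:** the last picture before closing shows all five parts in their own compartments, aligned along them and close to the centres. I could not see inside once the drawer was shut.
- **Drawer:** in the final picture the handle is where it was before I opened it, within about 1 mm, so I take the drawer as shut. That is a picture comparison; there is no joint reading.
- **Other things:** the filler, scraper, tape, driver, tin and red-label jar match the first picture. The look-alikes were not touched. The gripper ended up clear of everything.
- **Disagreement:** the wrist camera read positions 3 to 5 mm beyond the top camera along one direction. I aimed between the two, and every grasp held.

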